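Tip the sealed slide boxes and set aside the loose one

ROBOT

A 7-joint arm with a two-finger parallel gripper is mounted at the origin on a cart in front of the work surface, level with it; the furniture and walls round the work are solid. World frame = base frame: x ahead of the robot, y to its left, z up, the work surface at z = 0. Lengths are in m, angles in rad, forces in N, time in s.
With the tool pointing down it reaches from about 0.4 to 0.85 m from the base axis. Payload 10.4 kg.
Tool frame: the origin (TCP) lies between the finger pads; the fingertips stand 17 mm ahead of it and the grasp point (between the pads) lies 2 mm behind it; z points along the fingers, y is the line along which they close (so a half turn about z gives the same grasp; the last joint's range is limited). The gripper opens to 85 mm and grips with 20 to 120 N. Pads are 22 mm wide; open, the fingers measure 114 mm over their backs; the gripper's body (76 mm by 85 mm) begins 54 mm behind the grasp point. The pads swing forward as they close: fully open they stand 13 mm farther back than shut.
Start: joints at [-1.219, 0.332, -0.065, 1.46, 0.022, 1.35, -0.088], TCP at [0.229, 0.582, 0.248] pointing down, gripper open.
Joint ranges: [-2.6, 2.6], [-0.5, 2.12], [-1.47, 1.34], [0.16, 2.42], [-1.27, 4.41], [0.06, 2.06], [-2.6, 2.6]. Speed limits (rad/s): [2.22, 2.22, 2.79, 2.79, 3.14, 3.14, 3.14].

INTERFACE

Orientations are given as a unit quaternion [x, y, z, w].
In Python, from workcell import readout, imaging, manip gives the robot as it stands. The module is installed in compiled form; this text tells all that it offers.
- The arm moves only by the shell command python3 -m crank 'ROWS' [OPENING] [FORCE]. ROWS is JSON, a list of rows, each a list of 4 numbers: the shift along the tool's x, y, z as a fraction of full scale, then the turn about the tool's z as a fraction of full scale. In form: [[x, y, z, yaw], ...]. A call has 1 to 5 rows; each row is the pose to reach, as a shift and turn from the pose commanded when the call began, along the tool's axes at that moment; what a row does not reach only later rows make up. Full scale, the value 1, is 400 mm for a shift and 60 degrees for a turn. A row lasts 1/12 s, in which the tool goes at most 41.7 mm and 7.16 degrees, less where a joint would pass 70% of its speed; a pose out of reach is approached as far as the arm can. A call with a number of a shift or a turn outside -1 to 1 is refused whole. A call with a gripper value outside its range is refused whole. OPENING is the gripper command: -1 is shut, 1 is fully open, values between are in proportion, set as the call begins (- or left out, the last holds). The fingers move at their own pace and stop on an object; FORCE is the grip in N (left out, the last holds). Time passes only in rows, so rows that repeat a pose let the fingers close. It gives the time, the measured TCP pose, the force, the opening and the grip force at its end, in the units of the state.
- readout.get_obs(): the state, without advancing time (a new reading comes with each control period).
- imaging.camera(name): name is "scene" or "side" or "wrist"; returns a dict with "color" (400x640x3 uint8, red, green, blue), "fx", "fy", "cx", "cy" (pixels), "rvec" (rotation vector, rad) and "tvec" (3), from world to camera coordinates, as OpenCV has them. Camera axes: x right, y down, z forward; pixel columns grow to the right and rows downward; lengths in m; the calibration is good to about 2 mm. A picture is of the moment at which its call begins. There is no depth.
- manip.hand_in(): hands the job in; it is judged then, once.
The state is a dict: "clock": time; "joint_pos": joint angles; "joint_velocities": joint speeds; "tau": joint torques, N m; "position": TCP position; "ee_rot": TCP orientation; "ft_force": force on the tool from outside, world axes, zero at the start; "torque": the same for the moment, N m; "grip_width": opening from 0.0 (shut) to 1.0 (fully open); "grasp_force": force on a finger pad.
Only numpy, scipy, OpenCV 4.12 (cv2) and the standard library are available. Lean on these libraries where they do the work, as an engineer would, in place of code of your own. Each camera call takes 0.05 s, during which the arm holds its last target. There are 200 camera calls.

TASK

Three sealed boxes of glass slides stand in the wire rack ready for dispatch, but in one of them the bundle was packed without wadding and slides to and fro. Lift the boxes one at a time and tip them lengthwise to feel for the shift; once you have tipped the loose one, stand it upright on its long thin edge in the steel tray for repacking, and leave the two sound ones standing upright in the rack. Do not drop or topple a box, and leave the tape roll and the dropper bottle near the rack where they are.

Things in the scene. Friction and masses are not known exactly. Their poses are not given: they have to be found in the camera images.
- slide_box_1: sealed slide box, one of three that look alike: flat grey plastic case standing on its long thin edge, 100 mm long (its x), 34 mm thick (its y), 84 mm high (its z, up), blank paper label on each flat face, paper sealing strips over the top. Origin at its centre, 42 mm above the lower edge. Pinch it across the 34 mm within the top 30 mm
- slide_box_2: second slide box, same in look, size and frame. Each weighs about 0.34 kg, 0.25 kg of it the bundle of slides inside. In two of the three the bundle is wedged in the middle; in one, which may stand at any place and bear any of the names, it is loose and starts in the middle too. They look and weigh alike, so only tipping tells
- slide_box_3: third slide box, same again. A loose bundle begins to slide at about 10 degrees of lengthwise tilt, runs to the low end, 18 mm off the middle, and stays there when the box is levelled: between tipping one end and then the other down by 20 degrees or more, the moment about the box's y axis changes by about 0.09 N m; in a sound box by less than 0.02
- slides_1 (a joint): the unseen bundle of slides inside slide_box_1: how far it has shifted from the middle along the box's x, in m; within 0.004 either way in a sound box, up to 0.018 in the loose one once it has been tipped
- slides_2 (a joint): the unseen bundle of slides inside slide_box_2: how far it has shifted from the middle along the box's x, in m; within 0.004 either way in a sound box, up to 0.018 in the loose one once it has been tipped
- slides_3 (a joint): the unseen bundle of slides inside slide_box_3: how far it has shifted from the middle along the box's x, in m; within 0.004 either way in a sound box, up to 0.018 in the loose one once it has been tipped
- rack: fixed wire rack, base plate 104 mm (its x) by 212 mm (its y), origin on the bench under its middle. Three stands at y = -72, 0, +72 mm of its frame, one box in each at the start, along the rack's x on the plate (6 mm above the origin), between two wire hoops 44 mm high that leave 3.5 mm each side at the foot, 11 mm at their flared tops; 38 mm free between neighbouring boxes
- tray: empty shallow steel tray, fixed: 110 mm (its x) by 180 mm (its y), rim 19 mm high, walls 3 mm, origin on the bench under its middle, inner floor 3 mm above that. A box fits in it standing lengthwise along the tray's y
- tape_roll: roll of brown packing tape lying on the bench between rack and tray, 92 mm across, 48 mm high, origin at the centre of its underside; a bystander
- oil_bottle: dark dropper bottle, 38 mm across, 124 mm high, standing between the rack and the tape roll, origin at the centre of its underside; a bystander

How it is judged:
On the way:
1. a box, lifted out of the rack, is tipped lengthwise so far that its slides shift (by more than 10 mm inside) (((z of slide_box_1 in the frame of rack above 0.08 m and (value of joint slides_1 above 0.01 m or value of joint slides_1 below -0.01 m)) or (z of slide_box_2 in the frame of rack above 0.08 m and (value of joint slides_2 above 0.01 m or value of joint slides_2 below -0.01 m)) or (z of slide_box_3 in the frame of rack above 0.08 m and (value of joint slides_3 above 0.01 m or value of joint slides_3 below -0.01 m)))), for 0.05 s.
At the end, for the whole second after the job is handed in: The box whose slides have shifted (by more than 10 mm inside) stands on its long thin edge on the floor of the tray (5 mm in height), and the other two stand on the base plate of the rack in any of its stands, all within 8 degrees of upright and at rest ((((value of joint slides_1 above 0.01 m or value of joint slides_1 below -0.01 m) and x of slide_box_1 in the frame of tray between -0.035 and 0.035 m and y of slide_box_1 in the frame of tray between -0.042 and 0.042 m and z of slide_box_1 in the frame of tray between 0.04 and 0.05 m and angle between slide_box_1's own z axis and vertical below 0.14 rad and linear speed of slide_box_1 below 0.02 m/s) or (not (value of joint slides_1 above 0.01 m or value of joint slides_1 below -0.01 m) and x of slide_box_1 in the frame of rack between -0.03 and 0.03 m and y of slide_box_1 in the frame of rack between -0.09 and 0.09 m and z of slide_box_1 in the frame of rack between 0.043 and 0.053 m and angle between slide_box_1's own z axis and vertical below 0.14 rad and linear speed of slide_box_1 below 0.02 m/s)) and (((value of joint slides_2 above 0.01 m or value of joint slides_2 below -0.01 m) and x of slide_box_2 in the frame of tray between -0.035 and 0.035 m and y of slide_box_2 in the frame of tray between -0.042 and 0.042 m and z of slide_box_2 in the frame of tray between 0.04 and 0.05 m and angle between slide_box_2's own z axis and vertical below 0.14 rad and linear speed of slide_box_2 below 0.02 m/s) or (not (value of joint slides_2 above 0.01 m or value of joint slides_2 below -0.01 m) and x of slide_box_2 in the frame of rack between -0.03 and 0.03 m and y of slide_box_2 in the frame of rack between -0.09 and 0.09 m and z of slide_box_2 in the frame of rack between 0.043 and 0.053 m and angle between slide_box_2's own z axis and vertical below 0.14 rad and linear speed of slide_box_2 below 0.02 m/s)) and (((value of joint slides_3 above 0.01 m or value of joint slides_3 below -0.01 m) and x of slide_box_3 in the frame of tray between -0.035 and 0.035 m and y of slide_box_3 in the frame of tray between -0.042 and 0.042 m and z of slide_box_3 in the frame of tray between 0.04 and 0.05 m and angle between slide_box_3's own z axis and vertical below 0.14 rad and linear speed of slide_box_3 below 0.02 m/s) or (not (value of joint slides_3 above 0.01 m or value of joint slides_3 below -0.01 m) and x of slide_box_3 in the frame of rack between -0.03 and 0.03 m and y of slide_box_3 in the frame of rack between -0.09 and 0.09 m and z of slide_box_3 in the frame of rack between 0.043 and 0.053 m and angle between slide_box_3's own z axis and vertical below 0.14 rad and linear speed of slide_box_3 below 0.02 m/s))); the robot touches nothing.
It fails at once if a box topples onto its flat side (leans sideways by more than 45 degrees) (angle between any of slide_box_1, slide_box_2, slide_box_3's own y axis and vertical below 0.7708 rad or angle between any of slide_box_1, slide_box_2, slide_box_3's own y axis and vertical above 2.3708 rad).
It fails at once if a box is dropped (falls out of the hand faster than 0.6 m/s, some 18 mm) ((linear speed of slide_box_1 above 0.6 m/s and contact force between slide_box_1 and the fingers below 0.2 N) or (linear speed of slide_box_2 above 0.6 m/s and contact force between slide_box_2 and the fingers below 0.2 N) or (linear speed of slide_box_3 above 0.6 m/s and contact force between slide_box_3 and the fingers below 0.2 N)).
It fails at once if the tape roll or the dropper bottle is moved by more than 20 mm or knocked over (distance of any of tape_roll, oil_bottle from where it was at the start of the episode above 0.02 m or angle between oil_bottle's own z axis and vertical above 0.5 rad).
It also fails if it takes over 72 s, if anything falls off the work surface, if the arm or the gripper's body presses on something with over 40 N, if the wrist force passes 120 N, or if a joint passes its speed limit or range.

## Working session

There is one attempt and no reset: what is moved stays moved. The work goes in short steps, Python scripts to look and compute and a shell command to move; the robot and the scene stay as the last step left them, time stands still between calls to the robot, and variables do not carry over. Pictures are saved under pics/ and viewed, at most 10 in all, crops included, and the job is handed in when it is done.

```bash
mkdir -p pics; python3 - <<'E'
from workcell import readout, imaging
import cv2,numpy as np
ims=[]
for n in("scene","side"):
    c=imaging.camera(n); cv2.imwrite(f"pics/{n}0.png",c["color"][...,::-1])
    R=cv2.Rodrigues(np.array(c["rvec"]))[0]; print(n,c["fx"],c["cx"],c["cy"],(-R.T@np.array(c["tvec"]).ravel()).round(3),R[2].round(2))
o=readout.get_obs(); print({k:np.round(v,3) for k,v in o.items()})
E
```

```text
scene 414.6281358989669 318.6823730019118 198.17800079095485 [-0.194 -0.508  0.849] [ 0.56  0.44 -0.7 ]
side 392.0690717291851 319.9598033934923 198.00497946611094 [-0.23   0.979  0.577] [ 0.51 -0.76 -0.39]
{'clock': np.float64(0.1), 'joint_pos': array([-1.219,  0.333, -0.065,  1.461,  0.022,  1.35 , -0.089]), 'joint_velocities': array([-0.001, -0.001,  0.   , -0.002, -0.   ,  0.002,  0.   ]), 'tau': array([ 0.0000e+00, -6.2675e+01,  4.8000e-02, -3.9243e+01,  1.6000e-02,
        7.0000e-03,  0.0000e+00]), 'position': array([0.229, 0.581, 0.248]), 'ee_rot': array([ 0.186,  0.982, -0.001, -0.   ]), 'ft_force': array([ 0.384, -0.135, -0.302]), 'torque': array([-0.026, -0.018,  0.001]), 'grasp_force': np.float64(0.0), 'grip_width': np.float64(1.0)}
```

View pics/scene0.png

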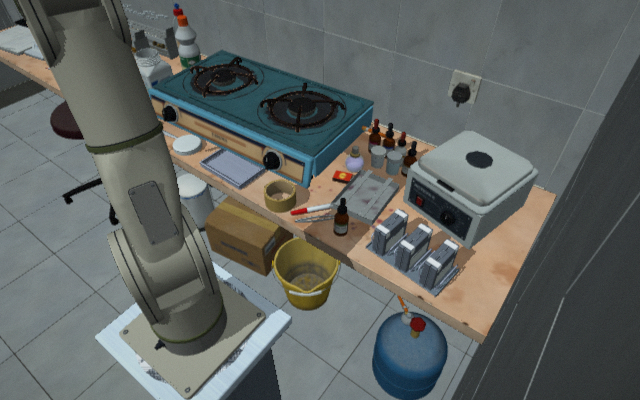

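View pics/side0.png

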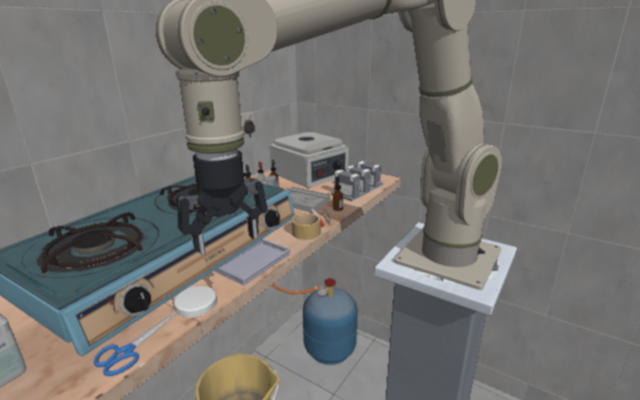

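The scene view shows three boxes in the rack at about (390,230), (413,245) and (438,263), and the bottle at (342,215). The tape roll is at (281,193) and the tray at (234,166). The side view shows the tray at (255,260) and the boxes at (360,180).

```bash
python3 - <<'E'
import cv2,numpy as np
a=cv2.imread("pics/scene0.png")
b=cv2.resize(a[195:300,360:470],None,fx=5,fy=5,interpolation=cv2.INTER_CUBIC)
c=cv2.resize(a[140:215,190:300],None,fx=2.2,fy=2.2,interpolation=cv2.INTER_CUBIC)
im=np.zeros((525,800,3),np.uint8); im[:525,:550]=b; im[:165,555:555+242]=c
cv2.imwrite("pics/crop.png",im)
E
```

```text
(no output)
```

View pics/crop.png

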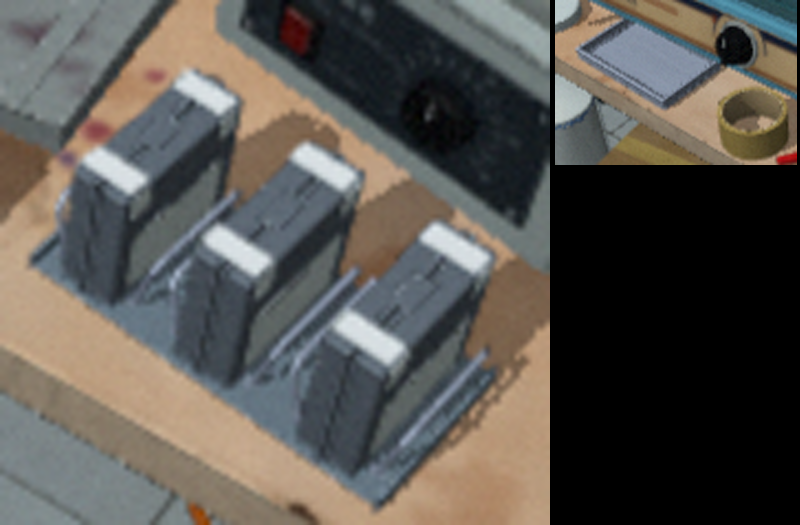

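The crop shows the tops of all three boxes clearly, with front-left corners at about (80,160), (203,235) and (332,320) in crop pixels. The tray rim corners are also visible, in the inset.

```bash
cat > h.py <<'E'
from workcell import readout, imaging
import cv2,numpy as np
def ray(c,uv,z):
    R=cv2.Rodrigues(np.array(c["rvec"]))[0];C=-R.T@np.array(c["tvec"]).ravel()
    d=R.T@np.array([(uv[0]-c["cx"])/c["fx"],(uv[1]-c["cy"])/c["fy"],1]);return (C+d*(z-C[2])/d[2])[:2]
def st():
    from scipy.spatial.transform import Rotation as Ro
    o=readout.get_obs();M=Ro.from_quat(o["ee_rot"]).as_matrix()
    print("t",round(float(o["clock"]),2),"p",o["position"].round(4),"toolx",M[:,0].round(3),"tooly",M[:,1].round(3),"z",M[:,2].round(3),"F",o["ft_force"].round(2),"M",o["torque"].round(3),"Mtool",(M.T@o["torque"]).round(3),"w",round(float(o["grip_width"]),3),"gf",round(float(o["grasp_force"]),1));return o,M
E
python3 - <<'E'
from h import *
c=imaging.camera("scene")
B=dict(A=[(80,160),(128,196),(190,70),(240,100)],B=[(203,235),(250,278),(305,142),(362,178)],C=[(332,320),(382,367),(434,223),(492,257)])
for k,v in B.items():
    P=np.array([ray(c,((u+.5)/5+359.5,(w+.5)/5+194.5),.09) for u,w in v]);d=P[2]+P[3]-P[0]-P[1]
    print(k,P.round(3).tolist(),P.mean(0).round(3),"ang",np.degrees(np.arctan2(d[1],d[0])).round(1),np.linalg.norm(d)/2)
P=np.array([ray(c,(u/2.2+190,w/2.2+140),.019) for u,w in [(25,47),(70,22),(167,65),(113,105)]]);print("tray",P.round(3).tolist(),P.mean(0).round(3))
print("tape",ray(c,(281,186),.048),"bottle base",ray(c,(341,234),0))
st()
E
```

```text
A [[0.421, -0.205], [0.415, -0.236], [0.506, -0.218], [0.503, -0.249]] [ 0.461 -0.227] ang -8.3 0.08764266492481511
B [[0.415, -0.277], [0.405, -0.307], [0.497, -0.288], [0.492, -0.321]] [ 0.452 -0.298] ang -8.5 0.08503895449203525
C [[0.406, -0.348], [0.396, -0.377], [0.486, -0.36], [0.483, -0.391]] [ 0.443 -0.369] ang -8.8 0.0850528463242353
tray [[0.386, 0.408], [0.465, 0.399], [0.478, 0.217], [0.374, 0.22]] [0.426 0.311]
tape [0.42664596 0.10829098] bottle base [ 0.41581555 -0.10900492]
t 0.15 p [0.2287 0.5814 0.2477] toolx [-0.931  0.366 -0.   ] tooly [ 0.366  0.931 -0.001] z [-0.    -0.001 -1.   ] F [ 0.01 -0.2  -0.2 ] M [0.028 0.028 0.002] Mtool [-0.016  0.036 -0.002] w 1.004 gf 0.0
```

```bash
python3 -m crank '[[-0.36,-0.22,0,0.57],[-0.36,-0.22,0,0.57],[-0.36,-0.22,0,0.57],[-0.36,-0.22,0,0.57],[-0.36,-0.22,0,0.57]]' 1 30
python3 -m crank '[[-0.42,0.01,0,0.57],[-0.42,0.01,0,0.57],[-0.42,0.01,0,0.57],[-0.42,0.01,0,0.57],[-0.42,0.01,0,0.57]]'
python3 -m crank '[[0,0,0,0],[0,0,0,0]]'
python3 - <<'E'
from h import *
st();c=imaging.camera("wrist");cv2.imwrite("pics/w1.png",c["color"][...,::-1])
E
```

```text
clock: 0.57
position: [0.3371, 0.44, 0.2486]
ee_rot: [0.474, 0.88, -0.0, 0.002]
ft_force: [0.3, 0.1, 1.3]
grip_width: 1.003
grasp_force: 0.0
clock: 0.98
position: [0.4338, 0.3025, 0.2486]
ee_rot: [0.712, 0.702, -0.0, 0.001]
ft_force: [0.7, -1.1, -0.2]
grip_width: 1.002
grasp_force: 0.0
clock: 1.15
position: [0.4283, 0.3107, 0.2482]
ee_rot: [0.705, 0.709, -0.0, -0.0]
ft_force: [-0.6, 0.0, -0.3]
grip_width: 1.0
grasp_force: 0.0
t 1.15 p [0.4283 0.3107 0.2482] toolx [-0.005  1.     0.   ] tooly [ 1.     0.005 -0.   ] z [-0.  0. -1.] F [-0.56  0.04 -0.32] M [ 0.052 -0.016 -0.043] Mtool [-0.016  0.052  0.043] w 1.0 gf 0.0
```

View pics/w1.png

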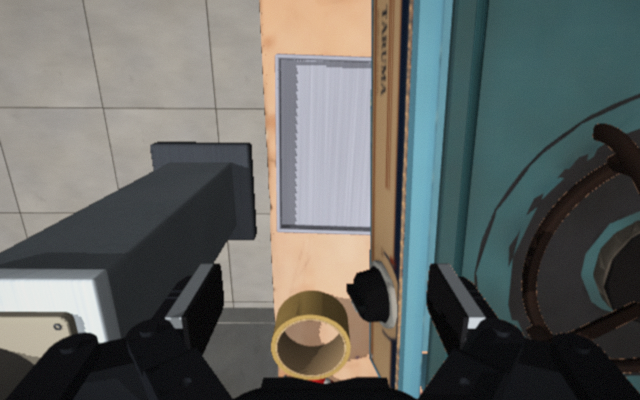

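The wrist view shows the tray's left rim running from (279,56) to (276,231). The stove front hides its right rim at u≈372.

```bash
python3 - <<'E'
from h import *
c=imaging.camera("wrist")
R=cv2.Rodrigues(np.array(c["rvec"]))[0];print("cam",(-R.T@np.array(c["tvec"]).ravel()).round(3),R.round(2).tolist())
for n,uv,z in [("TL",(279.5,55.5),.019),("BL",(276.5,231.5),.019),("topR",(369,58),.019),("botR",(369,234),.019),("tape",(310,333),.048)]: print(n,ray(c,uv,z).round(4))
for z in(0.05,.1,.12,.15): print(z,ray(c,(410,60),z).round(3),ray(c,(440,60),z).round(3))
E
```

```text
cam [0.428 0.393 0.374] [[1.0, 0.01, 0.0], [0.01, -0.95, 0.31], [0.0, -0.31, -0.95]]
TL [0.3856 0.4124]
BL [0.3767 0.2335]
topR [0.4692 0.411 ]
botR [0.4778 0.2314]
tape [0.4139 0.124 ]
0.05 [0.501 0.408] [0.526 0.408]
0.1 [0.489 0.406] [0.511 0.406]
0.12 [0.485 0.405] [0.505 0.405]
0.15 [0.478 0.403] [0.496 0.403]
```

```bash
python3 -m crank '[[-0.4,0,0,0.55],[-0.4,0,0,0.55],[-0.4,0,0,0.55],[-0.4,0,0,0.55],[-0.4,0,0,0.55]]' >/dev/null
python3 -m crank '[[-0.336,0.218,0,0.55],[-0.336,0.218,0,0.55],[-0.336,0.218,0,0.55],[-0.336,0.218,0,0.55],[-0.336,0.218,0,0.55]]'>/dev/null
python3 -m crank '[[-0.163,0.365,0,0.55],[-0.163,0.365,0,0.55],[-0.163,0.365,0,0.55],[-0.163,0.365,0,0.55],[-0.163,0.365,0,0.55]]' >/dev/null
python3 -m crank '[[0.1,0.3,0,0],[0.1,0.3,0,0],[0.1,0.3,0,0],[0.1,0.3,0,0],[0.1,0.3,0,0]]' >/dev/null
python3 -m crank '[[0,0,0,0],[0,0,0,0]]'
python3 - <<'E'
from h import *
st();c=imaging.camera("wrist");cv2.imwrite("pics/w2.png",c["color"][...,::-1])
E
```

```text
clock: 3.08
position: [0.4511, -0.2924, 0.2482]
ee_rot: [0.997, -0.076, 0.0, -0.001]
ft_force: [1.1, 0.4, 0.6]
grip_width: 0.998
grasp_force: 0.0
t 3.08 p [ 0.4511 -0.2924  0.2482] toolx [ 0.989 -0.151  0.   ] tooly [-0.151 -0.989 -0.001] z [ 0.     0.001 -1.   ] F [1.07 0.4  0.59] M [-0.023  0.003 -0.037] Mtool [-0.023  0.001  0.037] w 0.998 gf 0.0
```

View pics/w2.png

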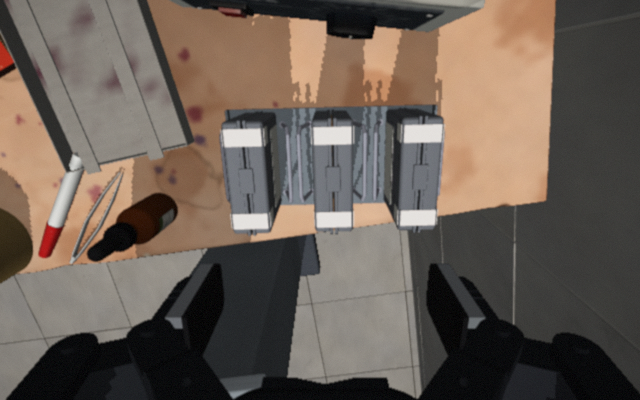

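The wrist view shows the boxes left to right (A, B, C) with white strips: A at (245,134)/(252,221), B at (333,135)/(333,220), C at (422,133)/(417,220). The bottle is to their left at (145,225).

```bash
cat >> h.py <<'E'
def strips(c,z=.09,lo=195):
    g=c["color"].min(2);m=((g>lo)*255).astype(np.uint8)
    n,_,s,ce=cv2.connectedComponentsWithStats(m)
    for i in range(1,n):
        if s[i,4]>150: 
            x,y,w,h=s[i,:4];print((x,y,w,h),s[i,4],"cen",ce[i].round(1),ray(c,ce[i],z).round(4),"edges",ray(c,(x-.5,y+h/2),z).round(4),ray(c,(x+w-.5,y+h/2),z).round(4))
E
python3 - <<'E'
from h import *
c=imaging.camera("wrist");strips(c)
E
```

```text
(np.int32(404), np.int32(125), np.int32(38), np.int32(18)) 620 cen [422.6 133.2] [ 0.4791 -0.3751] edges [ 0.4807 -0.36  ] [ 0.4762 -0.39  ]
(np.int32(314), np.int32(127), np.int32(37), np.int32(18)) 624 cen [332.  135.4] [ 0.4882 -0.3034] edges [ 0.4899 -0.2887] [ 0.4855 -0.318 ]
(np.int32(223), np.int32(129), np.int32(38), np.int32(18)) 610 cen [241.8 137.6] [ 0.4972 -0.2317] edges [ 0.4992 -0.2163] [ 0.4946 -0.2465]
(np.int32(50), np.int32(173), np.int32(23), np.int32(53)) 350 cen [ 60.5 201.6] [ 0.4671 -0.0674] edges [ 0.4702 -0.0589] [ 0.4673 -0.0782]
(np.int32(400), np.int32(210), np.int32(35), np.int32(16)) 481 cen [417.5 217.5] [ 0.4074 -0.3661] edges [ 0.4093 -0.3508] [ 0.4048 -0.3806]
(np.int32(317), np.int32(212), np.int32(34), np.int32(15)) 485 cen [333.7 219.3] [ 0.4165 -0.2946] edges [ 0.4185 -0.2799] [ 0.4142 -0.3089]
(np.int32(233), np.int32(214), np.int32(35), np.int32(15)) 491 cen [250.2 221.2] [ 0.4255 -0.2229] edges [ 0.4275 -0.2077] [ 0.423  -0.2377]
```

```bash
python3 -m crank '[[-0.1,0.019,0.1,-0.027],[-0.1,0.019,0.2,-0.027],[-0.1,0.019,0.3,-0.027],[-0.1,0.019,0.3,-0.027],[-0.1,0.019,0.3,-0.027]]' 0.2 20
python3 - <<'E'
from h import *
st();c=imaging.camera("wrist");cv2.imwrite("pics/w3.png",c["color"][...,::-1])
E
```

```text
clock: 3.6
position: [0.4088, -0.294, 0.1269]
ee_rot: [0.998, -0.063, -0.002, -0.001]
ft_force: [-0.2, -0.2, 0.4]
grip_width: 0.602
grasp_force: 0.0
t 3.6 p [ 0.4088 -0.294   0.1269] toolx [ 0.992 -0.125 -0.004] tooly [-0.125 -0.992 -0.001] z [-0.004  0.002 -1.   ] F [-0.17 -0.21  0.41] M [ 0.081 -0.014 -0.034] Mtool [0.082 0.004 0.033] w 0.602 gf 0.0
```

View pics/w3.png

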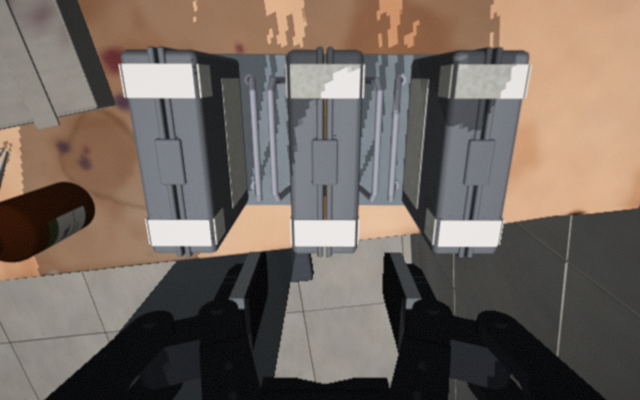

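The fingers (250 and 400) straddle box B at 325 with clear gaps on both sides.

```bash
python3 -m crank '[[0,0,0.04,0],[0,0,0.075,0],[0,0,0.075,0],[0,0,0.075,0]]' >/dev/null
python3 -m crank '[[0,0,0,0],[0,0,0,0],[0,0,0,0],[0,0,0,0],[0,0,0,0]]' -1 20
python3 -m crank '[[0,0,-0.025,0],[0,0,-0.05,0],[0,0,-0.075,0],[0,0,-0.075,0],[0,0,-0.075,0]]'
python3 - <<'E'
from h import *
st();c=imaging.camera("wrist");cv2.imwrite("pics/w4.png",c["color"][...,::-1]);strips(c,.12)
s=imaging.camera("side");a=cv2.resize(s["color"][140:220,310:410,::-1],None,fx=4,fy=4,interpolation=cv2.INTER_CUBIC)
b=cv2.resize(c["color"][...,::-1],(512,320));im=np.zeros((320,800,3),np.uint8);im[:,:400]=a;im[:,400:]=b[:,60:460];cv2.imwrite("pics/m4.png",im)
E
```

```text
clock: 4.4
position: [0.411, -0.296, 0.1002]
ee_rot: [0.998, -0.063, 0.001, 0.0]
ft_force: [-1.1, 1.6, 7.8]
grip_width: 0.39
grasp_force: 21.0
clock: 4.82
position: [0.4103, -0.2957, 0.1292]
ee_rot: [0.998, -0.063, 0.001, -0.0]
ft_force: [-0.3, 1.1, -4.7]
grip_width: 0.394
grasp_force: 20.5
t 4.82 p [ 0.4103 -0.2957  0.1292] toolx [ 0.992 -0.126  0.002] tooly [-0.126 -0.992 -0.   ] z [ 0.002 -0.    -1.   ] F [-0.26  1.11 -4.67] M [0.084 0.172 0.001] Mtool [ 0.061 -0.182 -0.001] w 0.394 gf 20.5
(np.int32(123), np.int32(70), np.int32(71), np.int32(33)) 2176 cen [158.3  85.7] [ 0.496 -0.245] edges [ 0.4973 -0.2319] [ 0.4941 -0.2576]
(np.int32(479), np.int32(70), np.int32(40), np.int32(33)) 990 cen [500.8  87.5] [ 0.4798 -0.3689] edges [ 0.4812 -0.3608] [ 0.4794 -0.3753]
(np.int32(148), np.int32(222), np.int32(62), np.int32(26)) 1509 cen [178.9 234.4] [ 0.4373 -0.2375] edges [ 0.4387 -0.2245] [ 0.4354 -0.2501]
(np.int32(433), np.int32(222), np.int32(62), np.int32(26)) 1486 cen [462.8 234.7] [ 0.4224 -0.3549] edges [ 0.4239 -0.3424] [ 0.4206 -0.368 ]
(np.int32(291), np.int32(249), np.int32(69), np.int32(31)) 1990 cen [325.5 264.3] [ 0.4158 -0.2964] edges [ 0.4176 -0.2815] [ 0.4139 -0.3109]
```

View pics/m4.png

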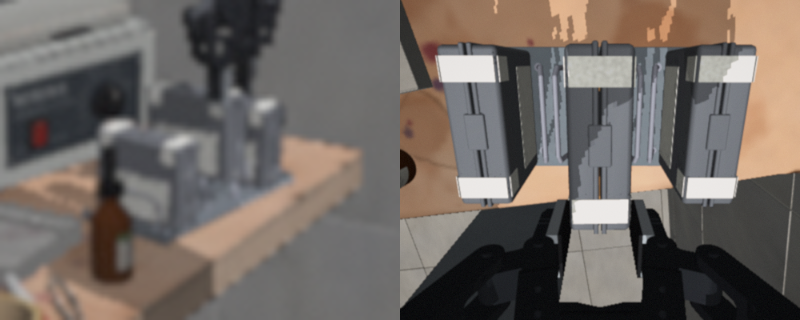

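The pictures show box B lifted by its near end but still level, so the grip holds it against turning. I'll set it back, take it at mid-length, and tip it in the hand by catching its lower end on the tray's end walls.

```bash
python3 -m crank '[[0,0.003,0.03,0],[0,0.003,0.055,0],[0,0.003,0.07,0],[0,0.003,0.074,0],[0,0.003,0.074,0]]' 
python3 -m crank '[[0,0,0,0],[0,0,0,0],[0,0,0,0]]' 0.2 
python3 -m crank '[[0.03,0.001,0,0],[0.07,0.001,0,0],[0.105,0.001,0,0],[0.105,0.001,0.03,0],[0.105,0.001,0.055,0]]'
python3 -m crank '[[0,0,0,0],[0,0,0,0],[0,0,0,0],[0,0,0,0],[0,0,0,0]]' -1 35
python3 -m crank '[[0,0,-0.04,0],[0,0,-0.08,0],[0,0,-0.12,0],[0,0,-0.16,0],[0,0,-0.16,0]]'
for i in 1 2 3 4; do python3 -m crank '[[0,0,0,0]]' >/dev/null; python3 -c 'from h import *;st()'; done
```

```text
clock: 5.33
position: [0.4091, -0.2963, 0.0984]
ee_rot: [0.998, -0.063, -0.001, -0.001]
ft_force: [-4.6, 6.6, 15.0]
grip_width: 0.393
grasp_force: 25.0
clock: 5.58
position: [0.4094, -0.297, 0.0981]
ee_rot: [0.998, -0.063, -0.0, 0.0]
ft_force: [0.4, -0.2, 0.1]
grip_width: 0.598
grasp_force: 0.0
clock: 6.0
position: [0.4513, -0.3026, 0.0755]
ee_rot: [0.998, -0.063, -0.0, 0.0]
ft_force: [-1.7, 1.5, -0.9]
grip_width: 0.598
grasp_force: 0.0
clock: 6.42
position: [0.4509, -0.3025, 0.0768]
ee_rot: [0.998, -0.063, 0.0, -0.0]
ft_force: [-0.6, -0.8, -3.3]
grip_width: 0.392
grasp_force: 40.6
clock: 6.83
position: [0.4524, -0.3035, 0.1435]
ee_rot: [0.998, -0.063, 0.002, 0.0]
ft_force: [0.6, -0.5, -3.2]
grip_width: 0.391
grasp_force: 40.8
t 6.92 p [ 0.4516 -0.3026  0.141 ] toolx [ 0.992 -0.126  0.002] tooly [-0.126 -0.992 -0.   ] z [ 0.002 -0.    -1.   ] F [-0.07  0.16 -4.5 ] M [ 0.048  0.004 -0.019] Mtool [ 0.047 -0.01   0.019] w 0.396 gf 40.7
t 7.0 p [ 0.4509 -0.3021  0.1398] toolx [ 0.992 -0.126 -0.001] tooly [-0.126 -0.992 -0.001] z [-0.001  0.001 -1.   ] F [ 0.27  0.46 -3.29] M [ 0.013 -0.021  0.011] Mtool [ 0.016  0.019 -0.011] w 0.392 gf 40.7
t 7.08 p [ 0.4507 -0.3021  0.1396] toolx [ 0.992 -0.126 -0.001] tooly [-0.126 -0.992 -0.001] z [-0.001  0.001 -1.   ] F [ 0.15  0.08 -2.92] M [-0.044  0.037 -0.026] Mtool [-0.048 -0.031  0.026] w 0.393 gf 40.7
t 7.17 p [ 0.4507 -0.3022  0.1397] toolx [ 0.992 -0.126 -0.001] tooly [-0.126 -0.992 -0.   ] z [-0.001  0.001 -1.   ] F [-0.37  0.64 -2.8 ] M [ 0.044 -0.011 -0.054] Mtool [0.045 0.005 0.054] w 0.392 gf 40.7
```

```bash
python3 -m crank '[[0,0,-0.08,0],[0,0,-0.16,0],[0,0,-0.225,0]]' >/dev/null
python3 -m crank '[[-0.013,-0.077,0,-0.08],[-0.026,-0.154,0,-0.16],[-0.039,-0.231,0,-0.24],[-0.052,-0.308,0,-0.32],[-0.064,-0.385,0,-0.396]]' >/dev/null
python3 -m crank '[[0.02,-0.076,0,-0.08],[0.039,-0.151,0,-0.16],[0.058,-0.227,0,-0.24],[0.078,-0.302,0,-0.32],[0.097,-0.378,0,-0.396]]' >/dev/null
python3 -m crank '[[0.048,-0.061,0,-0.08],[0.096,-0.122,0,-0.16],[0.145,-0.184,0,-0.24],[0.193,-0.245,0,-0.32],[0.241,-0.306,0,-0.396]]' >/dev/null
python3 -m crank '[[0.069,-0.037,0,-0.08],[0.138,-0.073,0,-0.16],[0.206,-0.11,0,-0.24],[0.275,-0.146,0,-0.32],[0.344,-0.183,0,-0.396]]' >/dev/null
python3 -m crank '[[0,0,0,0],[0,0,0,0]]'
python3 - <<'E'
from h import *
st();c=imaging.camera("wrist")
s=imaging.camera("side");a=cv2.resize(s["color"][130:330,180:350,::-1],(450,529),interpolation=cv2.INTER_CUBIC)
b=cv2.resize(c["color"][60:360,180:460,::-1],(350,375));im=np.zeros((529,800,3),np.uint8);im[:,:450]=a;im[:375,450:]=b;cv2.imwrite("pics/m5.png",im)
E
```

```text
clock: 9.25
position: [0.4275, 0.3225, 0.2294]
ee_rot: [0.72, 0.694, -0.001, -0.0]
ft_force: [-0.8, -0.4, -3.4]
grip_width: 0.392
grasp_force: 40.4
t 9.25 p [0.4275 0.3225 0.2294] toolx [ 0.035  0.999 -0.001] tooly [ 0.999 -0.035 -0.001] z [-0.001 -0.001 -1.   ] F [-0.8  -0.45 -3.37] M [-0.099 -0.03   0.005] Mtool [-0.033 -0.098 -0.005] w 0.392 gf 40.4
```

View pics/m5.png

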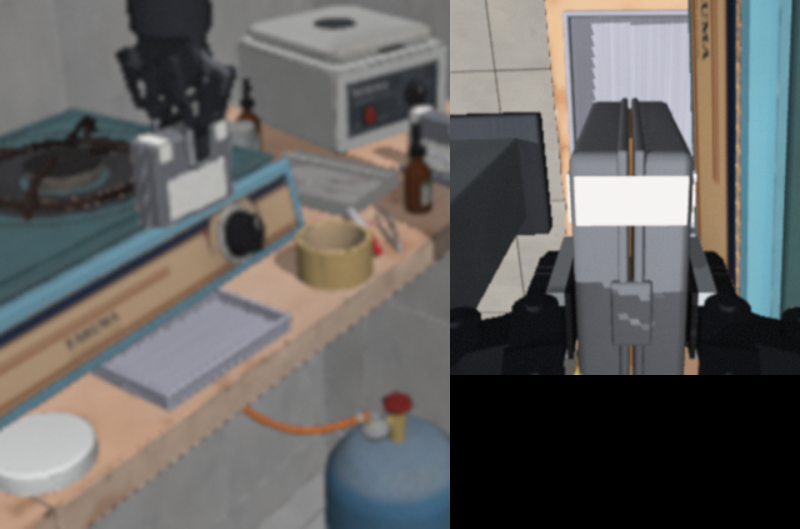

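The pictures show box B held level over the tray, clear of the stove and the tape roll. The tray floor is visible beyond it.

```bash
python3 -m crank '[[0.02,0,0.09,0],[0.04,0,0.18,0],[0.06,0,0.27,0],[0.08,0,0.34,0],[0.08,0,0.37,0]]' - 25
python3 -m crank '[[0.02,0,-0.006,0],[0.04,0,-0.017,0],[0.06,0,-0.026,0],[0.08,0,-0.033,0],[0.1,0,-0.037,0]]'
python3 -m crank '[[0.01,0,0,0],[0.01,0,0,0]]'
python3 - <<'E'
from h import *
st();c=imaging.camera("wrist")
s=imaging.camera("side");a=cv2.resize(s["color"][150:320,180:330,::-1],(450,510),interpolation=cv2.INTER_CUBIC)
b=cv2.resize(c["color"][60:360,180:460,::-1],(350,375));im=np.zeros((529,800,3),np.uint8);im[:510,:450]=a;im[:375,450:]=b;cv2.imwrite("pics/m6.png",im)
E
```

```text
clock: 9.77
position: [0.4281, 0.3516, 0.0788]
ee_rot: [0.721, 0.693, -0.002, -0.0]
ft_force: [-1.2, -0.2, -3.6]
grip_width: 0.391
grasp_force: 40.4
clock: 10.18
position: [0.4323, 0.3936, 0.1003]
ee_rot: [0.721, 0.693, 0.001, 0.0]
ft_force: [-2.1, -5.3, -1.0]
grip_width: 0.391
grasp_force: 39.9
clock: 10.35
position: [0.4326, 0.3987, 0.1005]
ee_rot: [0.721, 0.693, 0.002, -0.0]
ft_force: [-0.8, -2.9, 1.4]
grip_width: 0.391
grasp_force: 40.8
t 10.35 p [0.4326 0.3987 0.1005] toolx [0.038 0.999 0.003] tooly [ 0.999 -0.038  0.003] z [ 0.003  0.003 -1.   ] F [-0.77 -2.86  1.42] M [-0.826  0.202  0.009] Mtool [ 0.17  -0.833 -0.011] w 0.391 gf 40.8
```

View pics/m6.png

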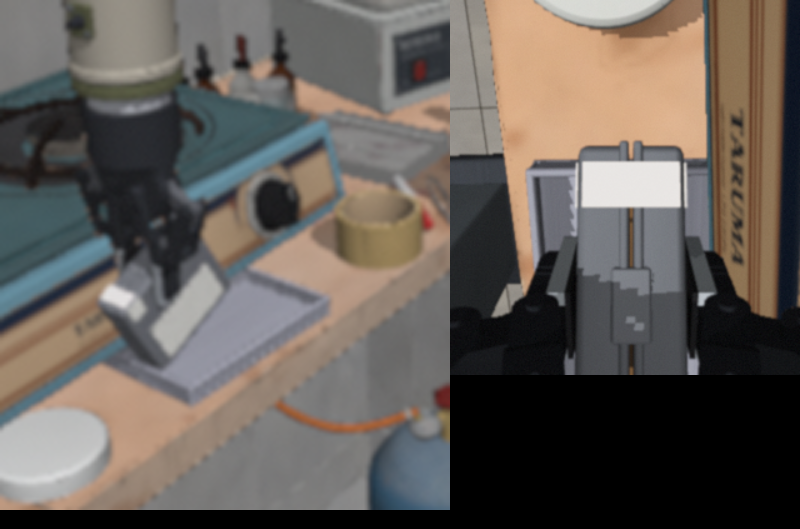

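The side view shows box B tipped about 25 to 30 degrees in the hand, with its +y end down against the tray wall. So the method works. I'll level it on the floor, lift it and read the moment.

```bash
python3 -m crank '[[0,0,0.02,0],[-0.03,0,0.03,0],[-0.06,0,0.047,0],[-0.09,0,0.06,0],[-0.105,0,0.07,0]]'
python3 -m crank '[[0,0,0.008,0],[0,0,0.008,0],[0,0,0,0]]'
python3 -m crank '[[0,0,-0.04,0],[-0.05,0,-0.08,0],[-0.1,0,-0.08,0],[-0.1,0,-0.08,0],[-0.1,0,-0.08,0]]'
cat >> h.py <<'E'
def mom():
    from scipy.spatial.transform import Rotation as Ro
    o=readout.get_obs();M=Ro.from_quat(o["ee_rot"]).as_matrix();open("m.txt","a").write("%f %f\n"%((M.T@o["torque"])[1],o["ft_force"][2]))
def avg():
    import os
    a=np.loadtxt("m.txt");os.remove("m.txt");print("My",a[:,0].mean().round(4),"sd",a[:,0].std().round(3),"Fz",a[:,1].mean().round(2))
E
for i in 1 2 3 4 5 6 7 8; do python3 -m crank '[[0,0,0,0]]' >/dev/null; python3 -c 'from h import *;mom()'; done
python3 - <<'E'
from h import *
avg();st()
s=imaging.camera("side");a=cv2.resize(s["color"][150:320,180:330,::-1],(450,510),interpolation=cv2.INTER_CUBIC);cv2.imwrite("pics/m7.png",a)
E
```

```text
clock: 10.87
position: [0.4312, 0.3564, 0.0732]
ee_rot: [0.721, 0.693, 0.003, -0.001]
ft_force: [-5.9, -6.7, 26.0]
grip_width: 0.391
grasp_force: 49.4
clock: 11.12
position: [0.4312, 0.3554, 0.0719]
ee_rot: [0.721, 0.693, 0.002, -0.0]
ft_force: [-0.3, 0.4, -4.7]
grip_width: 0.391
grasp_force: 47.7
clock: 11.53
position: [0.4288, 0.3149, 0.1024]
ee_rot: [0.721, 0.693, 0.001, -0.0]
ft_force: [-0.8, 0.9, -3.3]
grip_width: 0.39
grasp_force: 47.6
My 0.0497 sd 0.018 Fz -3.45
t 12.2 p [0.4282 0.315  0.1015] toolx [ 0.039  0.999 -0.   ] tooly [ 0.999 -0.039 -0.   ] z [-0. -0. -1.] F [-0.25 -0.2  -3.84] M [0.017 0.003 0.031] Mtool [ 0.004  0.017 -0.031] w 0.39 gf 47.6
```

View pics/m7.png

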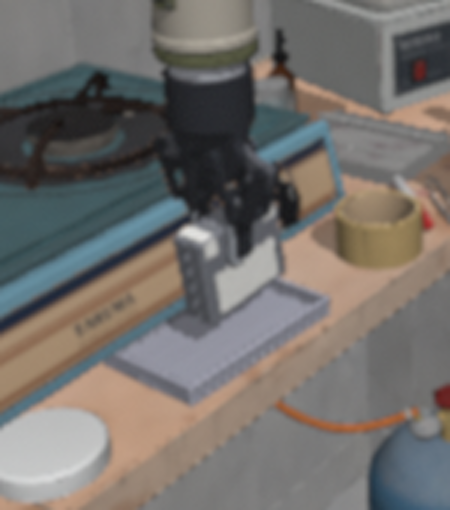

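Box B is nearly level again. The +0.05 reading may come from the bundle sliding back in the brisk sideways move, so I'll tip again and lift straight up before reading.

```bash

python3 -m crank '[[0.02,0,0.01,0],[0.05,0,0.03,0],[0.08,0,0.05,0],[0.1,0,0.05,0],[0.115,0,0.047,0]]' >/dev/null
python3 -m crank '[[0.02,0,-0.009,0],[0.04,0,-0.02,0],[0.06,0,-0.028,0],[0.08,0,-0.034,0],[0.09,0,-0.037,0]]' >/dev/null
python3 -m crank '[[0,0,0,0],[0,0,0.01,0],[0,0,0.02,0],[-0.015,0,0.024,0],[-0.03,0,0.03,0]]'
python3 -m crank '[[-0.015,0,0.01,0],[-0.03,0,0.017,0],[-0.045,0,0.024,0],[-0.055,0,0.03,0],[-0.06,0,0.038,0]]' 
python3 -m crank '[[0,0,0.012,0],[0,0,0.012,0],[0,0,0,0],[0,0,-0.04,0],[0,0,-0.06,0]]'
for i in 1 2 3 4 5 6 7 8; do python3 -m crank '[[0,0,0,0]]' >/dev/null; python3 -c 'from h import *;mom()'; done
python3 -c 'from h import *;avg();st()
s=imaging.camera("side");cv2.imwrite("pics/m8.png",cv2.resize(s["color"][150:320,180:330,::-1],(450,510)))'
```

```text
clock: 13.5
position: [0.4308, 0.3848, 0.0854]
ee_rot: [0.721, 0.693, 0.0, -0.0]
ft_force: [-0.6, 4.8, 3.3]
grip_width: 0.394
grasp_force: 48.5
clock: 13.92
position: [0.431, 0.3638, 0.0747]
ee_rot: [0.721, 0.693, 0.004, -0.002]
ft_force: [-16.5, 0.6, 52.5]
grip_width: 0.393
grasp_force: 55.1
clock: 14.33
position: [0.4302, 0.3598, 0.095]
ee_rot: [0.721, 0.693, -0.0, 0.0]
ft_force: [-0.2, -0.5, -4.0]
grip_width: 0.388
grasp_force: 49.7
My 0.0107 sd 0.033 Fz -3.7
t 15.0 p [0.4299 0.3609 0.0941] toolx [ 0.039  0.999 -0.   ] tooly [ 0.999 -0.039 -0.   ] z [-0. -0. -1.] F [-0.34 -1.   -3.52] M [-0.01  -0.032 -0.003] Mtool [-0.032 -0.009  0.003] w 0.39 gf 49.7
```

```bash

python3 -m crank '[[-0.03,0,0.01,0],[-0.08,0,0.02,0],[-0.13,0,0.03,0],[-0.17,0,0.033,0],[-0.185,0,0.033,0]]'
python3 -m crank '[[-0.02,0,-0.009,0],[-0.04,0,-0.02,0],[-0.06,0,-0.028,0],[-0.08,0,-0.034,0],[-0.095,0,-0.037,0]]'
python3 -c 'from h import *;st()
s=imaging.camera("side");cv2.imwrite("pics/m9.png",cv2.resize(s["color"][150:320,180:330,::-1],(450,510)));a=cv2.imread("pics/m8.png");b=cv2.imread("pics/m9.png");cv2.imwrite("pics/m89.png",cv2.resize(np.hstack([a,b]),(800,453)))'
```

```text
clock: 15.47
position: [0.4269, 0.2832, 0.0803]
ee_rot: [0.722, 0.692, -0.001, 0.0]
ft_force: [0.2, -0.4, -3.0]
grip_width: 0.395
grasp_force: 49.5
clock: 15.88
position: [0.4259, 0.2485, 0.0966]
ee_rot: [0.721, 0.693, 0.0, 0.0]
ft_force: [-0.2, -0.6, -4.2]
grip_width: 0.39
grasp_force: 49.6
t 15.88 p [0.4259 0.2485 0.0966] toolx [0.038 0.999 0.   ] tooly [ 0.999 -0.038  0.001] z [ 0.001  0.    -1.   ] F [-0.15 -0.57 -4.21] M [-0.004 -0.072 -0.002] Mtool [-0.072 -0.001  0.002] w 0.39 gf 49.6
```

View pics/m89.png

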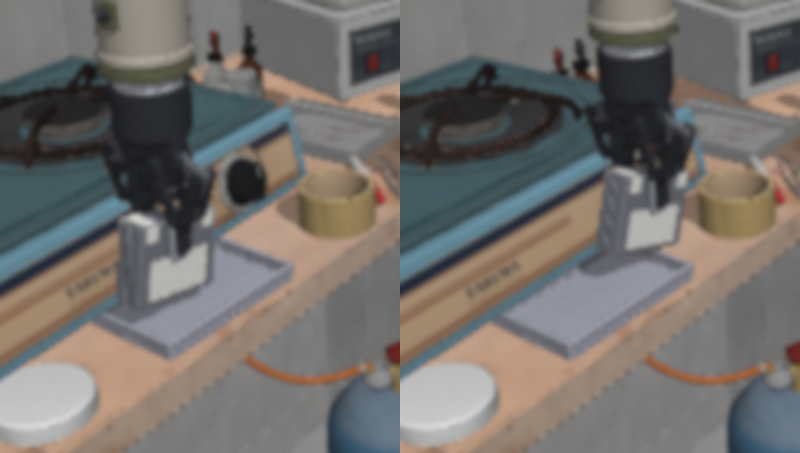

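The left view shows box B nearly level after the second tip. The right view shows it tipped only slightly at the -y wall, having ridden over the rim. I've now looked at 11 pictures, one over the limit of 10, so I'll view no more and measure numerically. The label's lower edge, rectified from the side camera, will give me the tilt.

```bash
cat >> h.py <<'E'
def tilt(dbg=None):
    o=readout.get_obs();p=o["position"];c=imaging.camera("side");x0=p[0]-.017;n=400
    K=np.array([[c["fx"],0,c["cx"]],[0,c["fy"],c["cy"]],[0,0,1]])
    yz=np.array([[p[1]+.1,p[2]+.05],[p[1]-.1,p[2]+.05],[p[1]-.1,p[2]-.15],[p[1]+.1,p[2]-.15]])
    uv=cv2.projectPoints(np.c_[np.full(4,x0),yz],np.array(c["rvec"]),np.array(c["tvec"]),K,None)[0][:,0]
    H=cv2.getPerspectiveTransform(uv.astype(np.float32),np.float32([[0,0],[n,0],[n,n],[0,n]]))  # .5 mm/px, right = -y
    im=cv2.warpPerspective(c["color"],H,(n,n)).astype(int)
    if dbg: cv2.imwrite(dbg,im[...,::-1].astype(np.uint8))
    r,g,b=im[...,0],im[...,1],im[...,2]
    m=((r>130)&(abs(r-b)<45)&(g+r>2*b+6)).astype(np.uint8)
    m=cv2.morphologyEx(m,cv2.MORPH_OPEN,np.ones((5,5)))
    k,l,s,ce=cv2.connectedComponentsWithStats(m);out=[]
    for i in range(1,k):
        if s[i,4]>1500:
            xs=np.arange(s[i,0]+s[i,2]//5,s[i,0]+s[i,2]*4//5);lo=np.array([np.where(l[:,x]==i)[0].max() for x in xs])
            q=cv2.fitLine(np.c_[xs,lo].astype(np.float32),cv2.DIST_HUBER,0,.01,.01).ravel()
            out.append((s[i].tolist(),ce[i].round(),"deg",round(float(np.degrees(np.arctan(q[1]/q[0]))),1)))
    print("tilt(+ = -y end down)",out);return im
E
python3 - <<'E'
from h import *
im=tilt()
for r in range(140,320,14): print(r,[tuple(int(v) for v in im[r,q]) for q in range(120,300,26)])
E
```

```text
tilt(+ = -y end down) [([302, 73, 98, 82, 1574], array([352., 116.]), 'deg', -24.6), ([132, 134, 101, 67, 2104], array([176., 168.]), 'deg', -0.9), ([0, 192, 333, 170, 7299], array([220., 301.]), 'deg', 2.4), ([0, 375, 400, 25, 8221], array([204., 389.]), 'deg', 0.0)]
140 [(173, 173, 171), (179, 179, 176), (176, 176, 173), (127, 128, 130), (120, 121, 121), (111, 112, 115), (91, 92, 99)]
154 [(178, 178, 175), (180, 179, 176), (179, 179, 175), (176, 176, 172), (174, 173, 170), (172, 171, 169), (100, 99, 103)]
168 [(178, 178, 175), (179, 179, 175), (179, 178, 176), (179, 178, 175), (180, 179, 176), (176, 175, 173), (108, 106, 108)]
182 [(166, 166, 164), (179, 179, 176), (178, 178, 175), (180, 180, 177), (179, 178, 176), (166, 166, 164), (110, 105, 105)]
196 [(98, 99, 104), (148, 148, 148), (174, 173, 171), (180, 179, 177), (179, 178, 175), (158, 158, 157), (133, 119, 112)]
210 [(98, 98, 106), (85, 85, 92), (103, 103, 106), (156, 155, 154), (177, 176, 174), (144, 145, 145), (158, 137, 124)]
224 [(123, 123, 133), (103, 103, 110), (91, 91, 98), (115, 107, 105), (131, 127, 125), (125, 126, 128), (173, 149, 133)]
238 [(147, 148, 160), (142, 143, 155), (103, 104, 113), (123, 121, 128), (173, 147, 132), (142, 126, 118), (178, 152, 134)]
252 [(147, 148, 160), (147, 148, 160), (140, 141, 153), (102, 102, 111), (159, 146, 143), (187, 159, 139), (186, 158, 138)]
266 [(148, 148, 161), (148, 149, 161), (148, 149, 161), (131, 132, 143), (104, 104, 113), (179, 155, 142), (186, 157, 137)]
280 [(150, 151, 163), (150, 150, 163), (149, 151, 163), (149, 150, 163), (107, 108, 116), (130, 128, 135), (183, 155, 136)]
294 [(148, 149, 161), (149, 149, 162), (149, 149, 162), (150, 150, 162), (139, 140, 151), (102, 103, 111), (155, 143, 142)]
308 [(147, 148, 159), (149, 150, 162), (146, 147, 159), (149, 149, 162), (147, 148, 161), (137, 137, 148), (129, 129, 140)]
```

```bash
sed -i 's/m=((r>130)&(abs(r-b)<45)&(g+r>2\*b+6))/m=((r>150)\&(r-b>=0)\&(r-b<10))/' h.py
python3 -c '
from h import *
tilt("pics/rect.png")'
```

```text
tilt(+ = -y end down) [([103, 110, 161, 112, 10720], array([182., 168.]), 'deg', 17.3)]
```

```bash
for i in 1 2 3 4 5 6 7 8; do python3 -m crank '[[0,0,0,0]]' >/dev/null; python3 -c 'from h import *;mom()'; done
python3 -c 'from h import *;avg()'
python3 -m crank '[[0.02,0,-0.04,0],[0.05,0,-0.04,0],[0.08,0,-0.04,0],[0.1,0,-0.04,0],[0.11,0,-0.04,0]]' 
python3 -m crank '[[0.005,0,0.04,0],[0.01,0,0.07,0],[0.015,0,0.09,0],[0.02,0,0.1,0],[0.02,0,0.105,0]]' 
python3 -m crank '[[0,0,0,0],[0,0,-0.02,0],[0,0,-0.04,0],[0,0,-0.06,0],[0,0,-0.06,0]]' 
for i in 1 2 3 4 5 6 7 8; do python3 -m crank '[[0,0,0,0]]' >/dev/null; python3 -c 'from h import *;mom()'; done
python3 -c 'from h import *;avg();st();tilt()'
```

```text
My 0.0137 sd 0.018 Fz -3.37
clock: 17.12
position: [0.4267, 0.2948, 0.1112]
ee_rot: [0.72, 0.694, -0.0, -0.0]
ft_force: [-0.8, 0.5, -3.0]
grip_width: 0.395
grasp_force: 49.8
clock: 17.53
position: [0.4276, 0.3047, 0.0715]
ee_rot: [0.72, 0.694, 0.002, -0.002]
ft_force: [-9.0, 7.7, 29.9]
grip_width: 0.391
grasp_force: 53.7
clock: 17.95
position: [0.4285, 0.301, 0.0954]
ee_rot: [0.721, 0.693, 0.001, 0.0]
ft_force: [1.0, 0.6, -3.2]
grip_width: 0.396
grasp_force: 49.8
My -0.0087 sd 0.03 Fz -3.47
t 18.62 p [0.4276 0.3009 0.0939] toolx [0.039 0.999 0.   ] tooly [ 0.999 -0.039 -0.   ] z [-0.  0. -1.] F [ 0.42  0.22 -3.1 ] M [-0.028  0.001 -0.004] Mtool [-0.    -0.028  0.004] w 0.387 gf 49.8
tilt(+ = -y end down) [([80, 0, 71, 73, 1535], array([124.,  37.]), 'deg', 62.2), ([114, 114, 157, 103, 10598], array([190., 168.]), 'deg', 12.3)]
```

```bash
python3 -m crank '[[0,0,0.03,0],[0,0,0.05,0],[0,0,0.065,0],[0,0,0.065,0]]'
python3 -m crank '[[0,0,-0.01,0],[0,0,-0.01,0],[0,0,-0.01,0]]' 0.1
python3 -m crank '[[0,0,0,0],[0,0,0,0],[0,0,0,0],[0,0,0,0]]' -1 20
python3 -c 'from h import *;st();tilt()'
python3 -m crank '[[0.03,0,-0.012,0],[0.06,0,-0.012,0],[0.09,0,-0.012,0],[0.12,0,-0.012,0],[0.13,0,-0.012,0]]'
python3 -m crank '[[0.02,0,-0.006,0],[0.04,0,-0.017,0],[0.06,0,-0.026,0],[0.08,0,-0.033,0],[0.1,0,-0.037,0]]' 
python3 -m crank '[[0.01,0,0,0],[0.01,0,0,0]]'
python3 -c 'from h import *;st();tilt()'
```

```text
clock: 19.0
position: [0.4276, 0.3038, 0.0689]
ee_rot: [0.72, 0.694, 0.002, -0.001]
ft_force: [-1.8, 5.3, 4.1]
grip_width: 0.39
grasp_force: 50.7
clock: 19.25
position: [0.4279, 0.3007, 0.0721]
ee_rot: [0.721, 0.693, 0.0, 0.0]
ft_force: [0.4, 0.1, 0.8]
grip_width: 0.55
grasp_force: 0.0
clock: 19.58
position: [0.4277, 0.3007, 0.0719]
ee_rot: [0.721, 0.693, -0.0, 0.0]
ft_force: [-0.8, -1.6, 2.1]
grip_width: 0.393
grasp_force: 20.5
t 19.58 p [0.4277 0.3007 0.0719] toolx [ 0.039  0.999 -0.   ] tooly [ 0.999 -0.039 -0.   ] z [-0. -0. -1.] F [-0.81 -1.64  2.1 ] M [-0.271  0.107 -0.045] Mtool [ 0.096 -0.275  0.045] w 0.393 gf 20.5
tilt(+ = -y end down) [([106, 141, 151, 84, 11352], array([182., 183.]), 'deg', 1.9)]
clock: 20.05
position: [0.4292, 0.3545, 0.0764]
ee_rot: [0.72, 0.694, -0.001, 0.0]
ft_force: [-0.8, -8.1, 2.1]
grip_width: 0.397
grasp_force: 21.3
clock: 20.47
position: [0.4311, 0.393, 0.0915]
ee_rot: [0.721, 0.693, -0.001, 0.0]
ft_force: [-0.9, -4.4, 0.4]
grip_width: 0.394
grasp_force: 21.7
clock: 20.63
position: [0.4313, 0.3983, 0.0919]
ee_rot: [0.72, 0.694, 0.001, -0.0]
ft_force: [-0.1, -1.6, -0.3]
grip_width: 0.396
grasp_force: 21.8
t 20.63 p [0.4313 0.3983 0.0919] toolx [0.037 0.999 0.001] tooly [ 0.999 -0.037  0.001] z [ 0.001  0.001 -1.   ] F [-0.12 -1.59 -0.27] M [-0.32   0.096  0.045] Mtool [ 0.084 -0.323 -0.045] w 0.396 gf 21.8
tilt(+ = -y end down) [([65, 67, 83, 82, 2376], array([108., 105.]), 'deg', 46.9), ([170, 108, 159, 135, 11225], array([250., 175.]), 'deg', -32.2)]
```

```bash
python3 -m crank '[[0,0,0.005,0],[-0.015,0,0.01,0],[-0.035,0,0.018,0],[-0.055,0,0.027,0],[-0.075,0,0.037,0]]'
python3 -m crank '[[-0.015,0,0.008,0],[-0.025,0,0.014,0],[-0.025,0,0.02,0],[-0.025,0,0.02,0]]'
python3 -m crank '[[0,0,-0.01,0],[0,0,-0.01,0],[0,0,-0.01,0]]' 0.1
python3 -m crank '[[0,0,0,0],[0,0,0,0],[0,0,0,0],[0,0,0,0]]' -1 20
python3 -m crank '[[0,0,-0.02,0],[0,0,-0.04,0],[0,0,-0.06,0],[0,0,-0.06,0]]' >/dev/null
for i in 1 2 3 4 5 6 7 8 9 10; do python3 -m crank '[[0,0,0,0]]' >/dev/null; python3 -c 'from h import *;mom()'; done
python3 -c 'from h import *;avg();st();tilt()'
```

```text
clock: 21.1
position: [0.4309, 0.3686, 0.079]
ee_rot: [0.72, 0.693, 0.002, -0.001]
ft_force: [-4.3, -3.0, 16.7]
grip_width: 0.396
grasp_force: 26.1
clock: 21.43
position: [0.4305, 0.3555, 0.0701]
ee_rot: [0.721, 0.693, -0.0, 0.0]
ft_force: [-4.9, -11.9, 20.9]
grip_width: 0.394
grasp_force: 28.2
clock: 21.68
position: [0.4299, 0.3575, 0.0729]
ee_rot: [0.721, 0.693, 0.001, -0.0]
ft_force: [0.3, -0.1, 0.4]
grip_width: 0.55
grasp_force: 0.0
clock: 22.02
position: [0.4297, 0.3573, 0.0726]
ee_rot: [0.721, 0.693, 0.0, -0.0]
ft_force: [-0.5, 1.7, -0.8]
grip_width: 0.392
grasp_force: 24.8
My 0.0241 sd 0.033 Fz -3.6
t 23.18 p [0.4298 0.3569 0.0967] toolx [0.039 0.999 0.   ] tooly [ 0.999 -0.039  0.   ] z [ 0.  0. -1.] F [ 0.52 -0.09 -3.48] M [ 0.041 -0.004  0.013] Mtool [-0.003  0.041 -0.013] w 0.391 gf 24.5
tilt(+ = -y end down) [([80, 29, 73, 75, 1863], array([123.,  64.]), 'deg', 59.3), ([138, 145, 151, 81, 11168], array([212., 185.]), 'deg', 1.8)]
```

```bash
python3 -m crank '[[-0.02,0,0.02,0],[-0.05,0,0.049,0],[-0.09,0,0.049,0],[-0.125,0,0.049,0],[-0.145,0,0.049,0]]'
python3 -m crank '[[-0.02,0,-0.006,0],[-0.04,0,-0.014,0],[-0.06,0,-0.022,0],[-0.08,0,-0.029,0],[-0.1,0,-0.034,0]]'
python3 -m crank '[[-0.015,0,0,0],[-0.015,0,0,0]]'
python3 -c 'from h import *;st();tilt()'
```

```text
clock: 23.65
position: [0.4276, 0.2964, 0.0767]
ee_rot: [0.721, 0.693, -0.0, 0.0]
ft_force: [1.1, -0.5, -3.3]
grip_width: 0.394
grasp_force: 24.5
clock: 24.07
position: [0.4268, 0.2618, 0.093]
ee_rot: [0.72, 0.694, 0.003, -0.001]
ft_force: [-2.1, 7.5, 4.5]
grip_width: 0.395
grasp_force: 26.0
clock: 24.23
position: [0.4271, 0.2548, 0.0932]
ee_rot: [0.72, 0.693, 0.003, -0.001]
ft_force: [0.7, 4.3, 2.5]
grip_width: 0.394
grasp_force: 26.3
t 24.23 p [0.4271 0.2548 0.0932] toolx [0.038 0.999 0.006] tooly [ 0.999 -0.038  0.004] z [ 0.004  0.005 -1.   ] F [0.7  4.32 2.5 ] M [ 0.986 -0.087  0.036] Mtool [-0.049  0.989 -0.033] w 0.394 gf 26.3
tilt(+ = -y end down) [([78, 114, 162, 127, 11397], array([159., 177.]), 'deg', 25.5)]
```

Box B is tipped 25° the other way. I'll level it in the same way and read the moment.

```bash
python3 -m crank '[[0,0,0.005,0],[0.015,0,0.01,0],[0.035,0,0.018,0],[0.055,0,0.027,0],[0.075,0,0.037,0]]'
python3 -m crank '[[0.015,0,0.008,0],[0.025,0,0.014,0],[0.025,0,0.02,0],[0.025,0,0.02,0]]'
python3 -m crank '[[0,0,-0.01,0],[0,0,-0.01,0],[0,0,-0.01,0]]' 0.1
python3 -m crank '[[0,0,0,0],[0,0,0,0],[0,0,0,0],[0,0,0,0]]' -1 20
python3 -m crank '[[0,0,-0.02,0],[0,0,-0.04,0],[0,0,-0.06,0],[0,0,-0.06,0]]' >/dev/null
for i in 1 2 3 4 5 6 7 8 9 10; do python3 -m crank '[[0,0,0,0]]' >/dev/null; python3 -c 'from h import *;mom()'; done
python3 -c 'from h import *;avg();st();tilt()'
```

```text
clock: 24.7
position: [0.428, 0.2845, 0.0772]
ee_rot: [0.721, 0.693, 0.002, 0.0]
ft_force: [0.9, 0.2, 6.0]
grip_width: 0.396
grasp_force: 27.7
clock: 25.03
position: [0.4285, 0.2956, 0.0696]
ee_rot: [0.72, 0.694, 0.002, -0.0]
ft_force: [-0.7, 6.3, 7.9]
grip_width: 0.395
grasp_force: 28.4
clock: 25.28
position: [0.4272, 0.2926, 0.0718]
ee_rot: [0.721, 0.693, -0.0, 0.0]
ft_force: [-0.1, 0.4, -0.7]
grip_width: 0.553
grasp_force: 0.0
clock: 25.62
position: [0.4272, 0.2926, 0.0717]
ee_rot: [0.721, 0.693, -0.0, 0.0]
ft_force: [0.4, -1.9, -0.3]
grip_width: 0.392
grasp_force: 25.7
My -0.0095 sd 0.021 Fz -3.49
t 26.78 p [0.4273 0.293  0.0959] toolx [0.039 0.999 0.   ] tooly [ 0.999 -0.039 -0.   ] z [-0.  0. -1.] F [ 0.5   0.4  -3.55] M [-0.015  0.01  -0.011] Mtool [ 0.01  -0.015  0.011] w 0.391 gf 25.4
tilt(+ = -y end down) [([58, 29, 76, 73, 1918], array([104.,  63.]), 'deg', 57.4), ([117, 143, 153, 79, 11084], array([193., 182.]), 'deg', 1.7)]
```

Box B is sound. The readings match grip offset alone: +0.024 against +0.020 predicted, and -0.010 against -0.012. A loose bundle would have moved each by 0.044. I'll take it back to its stand.

```bash
python3 -m crank '[[0,0,-0.09,0],[0,0,-0.18,0],[0,0,-0.27,0],[0,0,-0.335,0]]' - 40 >/dev/null
python3 -m crank '[[-0.074,0.006,0,0.08],[-0.148,0.012,0,0.16],[-0.223,0.017,0,0.24],[-0.297,0.023,0,0.32],[-0.371,0.029,0,0.396]]' >/dev/null
python3 -m crank '[[-0.066,0.035,0,0.08],[-0.131,0.07,0,0.16],[-0.197,0.106,0,0.24],[-0.262,0.141,0,0.32],[-0.328,0.176,0,0.396]]' >/dev/null
python3 -m crank '[[-0.046,0.059,0,0.08],[-0.092,0.117,0,0.16],[-0.137,0.176,0,0.24],[-0.183,0.234,0,0.32],[-0.229,0.293,0,0.396]]' >/dev/null
python3 -m crank '[[-0.018,0.072,0,0.08],[-0.036,0.144,0,0.16],[-0.055,0.217,0,0.24],[-0.073,0.289,0,0.32],[-0.091,0.361,0,0.396]]' >/dev/null
python3 -m crank '[[0,0,0.05,0],[0,0,0.1,0],[0,0,0.1,0]]'
python3 - <<'E'
from h import *
o,M=st()
p=np.array([0.4509,-0.3024])-o["position"][:2];print("to B tool frac",(M[:2,:2].T@p/.4).round(4),"ang",np.degrees(np.arctan2(M[1,0],M[0,0])).round(2))
c=imaging.camera("wrist");strips(c)
E
```

```text
clock: 29.08
position: [0.4493, -0.3013, 0.1866]
ee_rot: [0.998, -0.064, -0.003, -0.001]
ft_force: [-0.2, 1.5, -4.1]
grip_width: 0.389
grasp_force: 44.5
t 29.08 p [ 0.4493 -0.3013  0.1866] toolx [ 0.992 -0.127 -0.005] tooly [-0.127 -0.992 -0.001] z [-0.005  0.002 -1.   ] F [-0.15  1.45 -4.08] M [ 0.148  0.166 -0.015] Mtool [ 0.126 -0.184  0.015] w 0.389 gf 44.5
to B tool frac [0.0044 0.0022] ang -7.3
(np.int32(182), np.int32(138), np.int32(49), np.int32(22)) 1030 cen [206.5 148.5] [ 0.4972 -0.2315] edges [ 0.4989 -0.2158] [ 0.495  -0.2466]
(np.int32(411), np.int32(138), np.int32(49), np.int32(22)) 1033 cen [435.3 148.5] [ 0.4791 -0.3752] edges [ 0.4807 -0.3596] [ 0.4768 -0.3903]
(np.int32(0), np.int32(182), np.int32(13), np.int32(45)) 258 cen [  4.3 200. ] [ 0.4802 -0.0904] edges [ 0.4776 -0.0859] [ 0.4765 -0.0945]
(np.int32(316), np.int32(226), np.int32(53), np.int32(10)) 284 cen [344.  232.1] [ 0.4289 -0.3116] edges [ 0.4321 -0.2924] [ 0.4276 -0.3283]
(np.int32(196), np.int32(243), np.int32(44), np.int32(18)) 760 cen [217.6 251.4] [ 0.4253 -0.2225] edges [ 0.4268 -0.2071] [ 0.4229 -0.2376]
(np.int32(404), np.int32(243), np.int32(44), np.int32(18)) 764 cen [425.  251.4] [ 0.4072 -0.3661] edges [ 0.4086 -0.3512] [ 0.4048 -0.3816]
(np.int32(287), np.int32(372), np.int32(76), np.int32(11)) 540 cen [324.6 375.4] [ 0.307  -0.2828] edges [ 0.3087 -0.2524] [ 0.3011 -0.3125]
```

```bash
python3 -m crank '[[0.004,-0.001,0.06,0],[0.004,-0.001,0.12,0],[0.004,-0.001,0.18,0],[0.004,-0.001,0.23,0],[0.004,-0.001,0.26,0]]'
python3 -m crank '[[0,0,0.01,0],[0,0,0.018,0],[0,0,0.025,0],[0,0,0.025,0]]'
python3 -c 'from h import *;st()'
```

```text
clock: 29.55
position: [0.4529, -0.3009, 0.0852]
ee_rot: [0.998, -0.063, -0.0, -0.0]
ft_force: [-0.3, -0.6, -3.3]
grip_width: 0.395
grasp_force: 44.4
clock: 29.88
position: [0.4532, -0.3019, 0.0766]
ee_rot: [0.998, -0.063, 0.001, 0.0]
ft_force: [-0.6, -0.8, -3.6]
grip_width: 0.388
grasp_force: 44.4
t 29.88 p [ 0.4532 -0.3019  0.0766] toolx [ 0.992 -0.126  0.001] tooly [-0.126 -0.992  0.   ] z [ 0.001 -0.    -1.   ] F [-0.59 -0.77 -3.57] M [-0.008  0.04  -0.062] Mtool [-0.014 -0.039  0.062] w 0.388 gf 44.4
```

```bash
python3 -m crank '[[0,0,0.004,0],[0,0,0.007,0],[0,0,0.007,0]]'
python3 -m crank '[[0,0,0,0],[0,0,0,0],[0,0,-0.05,0],[0,0,-0.12,0],[0,0,-0.12,0]]' 0.15 40
python3 -m crank '[[-0.002,-0.09,0,0],[-0.003,-0.18,0,0],[-0.003,-0.1835,0,0],[-0.003,-0.1835,0.03,0]]'
python3 -c 'from h import *;o,M=st();strips(imaging.camera("wrist"))
p=np.array([0.461,-0.229])-o["position"][:2];print("to A",(M[:2,:2].T@p/.4).round(4))'
```

```text
clock: 30.13
position: [0.4536, -0.3023, 0.0747]
ee_rot: [0.998, -0.063, 0.001, -0.0]
ft_force: [-2.6, 2.3, 10.0]
grip_width: 0.389
grasp_force: 46.1
clock: 30.55
position: [0.4544, -0.3035, 0.1254]
ee_rot: [0.998, -0.064, 0.003, 0.001]
ft_force: [0.4, -0.6, 0.3]
grip_width: 0.579
grasp_force: 0.0
clock: 30.88
position: [0.4629, -0.2268, 0.1104]
ee_rot: [0.998, -0.061, 0.002, -0.001]
ft_force: [-0.3, -1.3, 0.1]
grip_width: 0.575
grasp_force: 0.0
t 30.88 p [ 0.4629 -0.2268  0.1104] toolx [ 0.993 -0.122  0.004] tooly [-0.122 -0.993 -0.001] z [ 0.004  0.001 -1.   ] F [-0.27 -1.28  0.1 ] M [-0.059 -0.019  0.02 ] Mtool [-0.056  0.026 -0.021] w 0.575 gf 0.0
(np.int32(467), np.int32(169), np.int32(74), np.int32(32)) 2119 cen [503.7 185. ] [ 0.4911 -0.3076] edges [ 0.493  -0.2917] [ 0.4892 -0.3233]
(np.int32(294), np.int32(176), np.int32(70), np.int32(32)) 2090 cen [328.4 191.5] [ 0.4973 -0.2322] edges [ 0.4989 -0.2172] [ 0.4952 -0.2473]
(np.int32(623), np.int32(178), np.int32(17), np.int32(31)) 402 cen [632.6 195. ] [ 0.4798 -0.3634] edges [ 0.481  -0.3589] [ 0.4801 -0.3663]
(np.int32(28), np.int32(194), np.int32(14), np.int32(21)) 176 cen [ 34.6 204.5] [ 0.5069 -0.1034] edges [ 0.5072 -0.1003] [ 0.5065 -0.1064]
(np.int32(0), np.int32(220), np.int32(35), np.int32(75)) 953 cen [ 15.3 257.4] [ 0.483  -0.0849] edges [ 0.4838 -0.0777] [ 0.4819 -0.0937]
(np.int32(297), np.int32(319), np.int32(61), np.int32(23)) 1375 cen [327.2 329.9] [ 0.4259 -0.2232] edges [ 0.4274 -0.208 ] [ 0.4237 -0.2381]
(np.int32(585), np.int32(320), np.int32(55), np.int32(23)) 1148 cen [613.4 331.7] [ 0.4078 -0.3643] edges [ 0.4096 -0.3501] [ 0.4063 -0.3772]
to A [-0.004  0.006]
```

```bash
python3 -m crank '[[-0.002,0.001,0.05,0],[-0.002,0.001,0.088,0],[-0.002,0.001,0.088,0]]'
python3 -m crank '[[0,0,0,0],[0,0,0,0],[0,0,0,0],[0,0,0,0]]' -1 30
python3 -m crank '[[0,0,-0.06,0],[0,0,-0.15,0],[0,0,-0.24,0],[0,0,-0.33,0],[0,0,-0.386,0]]'
python3 -m crank '[[-0.013,-0.068,0,-0.08],[-0.025,-0.135,0,-0.16],[-0.038,-0.203,0,-0.24],[-0.05,-0.27,0,-0.32],[-0.063,-0.338,0,-0.396]]' >/dev/null
python3 -m crank '[[0.016,-0.067,0,-0.08],[0.032,-0.134,0,-0.16],[0.047,-0.201,0,-0.24],[0.063,-0.268,0,-0.32],[0.079,-0.335,0,-0.396]]' >/dev/null
python3 -m crank '[[0.041,-0.055,0,-0.08],[0.083,-0.11,0,-0.16],[0.124,-0.165,0,-0.24],[0.166,-0.22,0,-0.32],[0.207,-0.275,0,-0.396]]' >/dev/null
python3 -m crank '[[0.06,-0.034,0,-0.08],[0.12,-0.067,0,-0.16],[0.18,-0.101,0,-0.24],[0.24,-0.134,0,-0.32],[0.3,-0.168,0,-0.396]]' >/dev/null
python3 -m crank '[[0,0,0.05,0],[0,0,0.1,0]]'
python3 -c 'from h import *;st()'
```

```text
clock: 31.18
position: [0.4577, -0.2296, 0.0711]
ee_rot: [0.998, -0.064, -0.002, 0.0]
ft_force: [-0.5, 0.4, 0.2]
grip_width: 0.575
grasp_force: 0.0
clock: 31.52
position: [0.46, -0.2294, 0.0744]
ee_rot: [0.998, -0.063, 0.0, -0.0]
ft_force: [-0.2, 0.9, -4.0]
grip_width: 0.392
grasp_force: 34.4
clock: 31.93
position: [0.4603, -0.2301, 0.232]
ee_rot: [0.998, -0.064, 0.002, 0.0]
ft_force: [1.1, -0.6, -2.5]
grip_width: 0.393
grasp_force: 34.4
clock: 33.77
position: [0.4284, 0.3225, 0.1887]
ee_rot: [0.719, 0.694, 0.001, -0.0]
ft_force: [0.4, -0.6, -4.1]
grip_width: 0.392
grasp_force: 34.0
t 33.77 p [0.4284 0.3225 0.1887] toolx [0.035 0.999 0.002] tooly [ 0.999 -0.035  0.002] z [ 0.002  0.002 -1.   ] F [ 0.41 -0.61 -4.14] M [-0.064 -0.    -0.002] Mtool [-0.002 -0.064  0.002] w 0.392 gf 34.0
```

```bash
python3 -m crank '[[0.02,0,0.08,0],[0.04,0,0.16,0],[0.06,0,0.22,0],[0.075,0,0.265,0],[0.075,0,0.28,0]]' -1 22
python3 -m crank '[[0.02,0,-0.006,0],[0.04,0,-0.017,0],[0.06,0,-0.026,0],[0.08,0,-0.033,0],[0.1,0,-0.037,0]]' 
python3 -m crank '[[0.01,0,0,0],[0.01,0,0,0]]'
python3 -c 'from h import *;st();tilt()'
```

```text
clock: 34.18
position: [0.428, 0.3504, 0.0736]
ee_rot: [0.72, 0.694, -0.002, 0.0]
ft_force: [0.2, -0.6, -2.8]
grip_width: 0.396
grasp_force: 34.0
clock: 34.6
position: [0.4316, 0.3907, 0.0935]
ee_rot: [0.721, 0.693, 0.0, 0.0]
ft_force: [-3.2, -6.0, 1.3]
grip_width: 0.395
grasp_force: 34.1
clock: 34.77
position: [0.432, 0.3958, 0.094]
ee_rot: [0.72, 0.694, 0.001, -0.0]
ft_force: [-1.4, -3.3, -0.1]
grip_width: 0.392
grasp_force: 34.5
t 34.77 p [0.432  0.3958 0.094 ] toolx [0.038 0.999 0.002] tooly [ 0.999 -0.038  0.002] z [ 0.002  0.002 -1.   ] F [-1.43 -3.34 -0.06] M [-0.78   0.45   0.004] Mtool [ 0.42  -0.797 -0.005] w 0.392 gf 34.5
tilt(+ = -y end down) [([69, 57, 82, 80, 2315], array([112.,  95.]), 'deg', 50.5), ([165, 112, 163, 127, 11436], array([246., 174.]), 'deg', -26.8)]
```

Box A is tipped about 29° with its +y end down. Now the same levelling and reading. I'm lifting it a little higher to meet the z > 0.08 condition.

```bash
python3 -m crank '[[0,0,0.005,0],[-0.015,0,0.01,0],[-0.035,0,0.018,0],[-0.055,0,0.027,0],[-0.075,0,0.037,0]]'
python3 -m crank '[[-0.015,0,0.008,0],[-0.025,0,0.014,0],[-0.025,0,0.022,0],[-0.025,0,0.025,0]]'
python3 -m crank '[[0,0,-0.01,0],[0,0,-0.01,0],[0,0,-0.01,0]]' 0.1
python3 -m crank '[[0,0,0,0],[0,0,0,0],[0,0,0,0],[0,0,0,0]]' -1 20
python3 -m crank '[[0,0,-0.03,0],[0,0,-0.07,0],[0,0,-0.11,0],[0,0,-0.14,0],[0,0,-0.14,0]]' >/dev/null
for i in 1 2 3 4 5 6 7 8 9 10; do python3 -m crank '[[0,0,0,0]]' >/dev/null; python3 -c 'from h import *;mom()'; done
python3 -c 'from h import *;avg();st();tilt()'
```

```text
clock: 35.23
position: [0.4312, 0.3663, 0.0797]
ee_rot: [0.721, 0.693, 0.003, -0.001]
ft_force: [-5.9, -2.7, 21.0]
grip_width: 0.393
grasp_force: 38.9
clock: 35.57
position: [0.431, 0.3524, 0.0698]
ee_rot: [0.721, 0.692, 0.0, 0.0]
ft_force: [-13.9, -23.1, 51.6]
grip_width: 0.395
grasp_force: 46.2
clock: 35.82
position: [0.4301, 0.3547, 0.071]
ee_rot: [0.721, 0.693, 0.001, -0.0]
ft_force: [0.2, -0.3, -0.6]
grip_width: 0.552
grasp_force: 0.0
clock: 36.15
position: [0.4299, 0.3546, 0.0704]
ee_rot: [0.721, 0.693, 0.0, 0.0]
ft_force: [0.3, 1.0, 1.6]
grip_width: 0.392
grasp_force: 23.8
My 0.0299 sd 0.028 Fz -3.29
t 37.4 p [0.4297 0.3544 0.1263] toolx [0.039 0.999 0.   ] tooly [ 0.999 -0.039  0.   ] z [ 0.  0. -1.] F [-1.14  0.19 -3.36] M [ 0.088 -0.005  0.039] Mtool [-0.001  0.088 -0.039] w 0.396 gf 21.7
tilt(+ = -y end down) [([93, 30, 65, 70, 1738], array([131.,  64.]), 'deg', 61.1), ([142, 142, 152, 80, 11130], array([218., 182.]), 'deg', 1.7)]
```

Box A is sound too: +0.030 against +0.030 predicted from its 9 mm grip offset, where a loose one would read -0.014. I'll return it and then take C.

```bash
python3 -m crank '[[0,0,-0.09,0],[0,0,-0.18,0],[0,0,-0.26,0]]' -1 40 >/dev/null
python3 -m crank '[[-0.073,0.008,0,0.08],[-0.146,0.016,0,0.16],[-0.218,0.023,0,0.24],[-0.291,0.031,0,0.32],[-0.364,0.039,0,0.396]]' >/dev/null
python3 -m crank '[[-0.063,0.037,0,0.08],[-0.127,0.073,0,0.16],[-0.19,0.11,0,0.24],[-0.254,0.146,0,0.32],[-0.317,0.183,0,0.396]]' >/dev/null
python3 -m crank '[[-0.043,0.059,0,0.08],[-0.087,0.118,0,0.16],[-0.13,0.177,0,0.24],[-0.174,0.236,0,0.32],[-0.217,0.295,0,0.396]]' >/dev/null
python3 -m crank '[[-0.016,0.071,0,0.08],[-0.032,0.143,0,0.16],[-0.047,0.214,0,0.24],[-0.063,0.286,0,0.32],[-0.079,0.357,0,0.396]]' >/dev/null
python3 -m crank '[[0,0,0.05,0],[0,0,0.1,0],[0,0,0.1,0]]'
python3 - <<'E'
from h import *
o,M=st()
p=np.array([0.470,-0.2293])-o["position"][:2];print("to A tool frac",(M[:2,:2].T@p/.4).round(4),"ang",np.degrees(np.arctan2(M[1,0],M[0,0])).round(2))
strips(imaging.camera("wrist"))
E
```

```text
clock: 39.62
position: [0.4685, -0.2294, 0.1873]
ee_rot: [0.998, -0.064, -0.002, -0.0]
ft_force: [-0.0, 0.2, -3.4]
grip_width: 0.392
grasp_force: 46.0
t 39.62 p [ 0.4685 -0.2294  0.1873] toolx [ 0.992 -0.127 -0.005] tooly [-0.127 -0.992 -0.   ] z [-0.005  0.001 -1.   ] F [-0.04  0.22 -3.44] M [0.052 0.096 0.014] Mtool [ 0.039 -0.102 -0.015] w 0.392 gf 46.0
to A tool frac [ 0.0037 -0.0008] ang -7.31
(np.int32(418), np.int32(148), np.int32(49), np.int32(22)) 1023 cen [441.7 158.4] [ 0.4911 -0.3075] edges [ 0.4927 -0.2921] [ 0.4888 -0.3232]
(np.int32(524), np.int32(153), np.int32(51), np.int32(22)) 1018 cen [549.  163.6] [ 0.479  -0.3759] edges [ 0.4808 -0.3597] [ 0.4767 -0.3922]
(np.int32(68), np.int32(193), np.int32(33), np.int32(61)) 662 cen [ 83.7 223.7] [ 0.4762 -0.0647] edges [ 0.4778 -0.0539] [ 0.475  -0.0761]
(np.int32(304), np.int32(231), np.int32(65), np.int32(37)) 1959 cen [339.5 251.1] [ 0.4338 -0.2351] edges [ 0.4381 -0.2103] [ 0.4324 -0.2554]
(np.int32(410), np.int32(251), np.int32(44), np.int32(18)) 735 cen [431.1 259.1] [ 0.4194 -0.2985] edges [ 0.4206 -0.2834] [ 0.4167 -0.3142]
(np.int32(506), np.int32(255), np.int32(45), np.int32(18)) 755 cen [528.  263.5] [ 0.4073 -0.3665] edges [ 0.4089 -0.3507] [ 0.4049 -0.3823]
```

```bash
python3 -m crank '[[0.004,0,0.06,0],[0.004,0,0.12,0],[0.004,0,0.18,0],[0.004,0,0.23,0],[0.004,0,0.26,0]]'
python3 -m crank '[[0,0,0.012,0],[0,0,0.022,0],[0,0,0.03,0],[0,0,0.033,0],[0,0,0.033,0]]'
python3 -c 'from h import *;st()'
```

```text
clock: 40.08
position: [0.4719, -0.2292, 0.0856]
ee_rot: [0.998, -0.063, -0.0, -0.0]
ft_force: [-0.3, -0.6, -4.0]
grip_width: 0.391
grasp_force: 46.0
clock: 40.5
position: [0.4724, -0.2301, 0.0737]
ee_rot: [0.998, -0.063, 0.001, -0.0]
ft_force: [-0.1, 0.0, -3.6]
grip_width: 0.39
grasp_force: 46.2
t 40.5 p [ 0.4724 -0.2301  0.0737] toolx [ 0.992 -0.126  0.001] tooly [-0.126 -0.992 -0.   ] z [ 0.001 -0.    -1.   ] F [-0.08  0.03 -3.64] M [ 0.019 -0.007  0.015] Mtool [ 0.02   0.004 -0.015] w 0.39 gf 46.2
```

```bash
python3 -m crank '[[0,0,0.004,0],[0,0,0.007,0],[0,0,0.009,0]]'
python3 -m crank '[[0,0,0,0],[0,0,0,0],[0,0,-0.05,0],[0,0,-0.125,0],[0,0,-0.125,0]]' 0.15 40
python3 -m crank '[[-0.008,0.1,0,0],[-0.016,0.2,0,0],[-0.024,0.3,0,0],[-0.028,0.359,0,0],[-0.028,0.359,0.02,0]]'
python3 -c 'from h import *;o,M=st();strips(imaging.camera("wrist"))
p=np.array([0.4432,-0.3712])-o["position"][:2];print("to C",(M[:2,:2].T@p/.4).round(4))'
```

```text
clock: 40.75
position: [0.4727, -0.2306, 0.0732]
ee_rot: [0.998, -0.064, 0.001, -0.001]
ft_force: [-21.3, 10.6, 60.5]
grip_width: 0.395
grasp_force: 54.2
clock: 41.17
position: [0.474, -0.2316, 0.124]
ee_rot: [0.998, -0.064, 0.003, 0.001]
ft_force: [0.6, 0.3, 0.2]
grip_width: 0.577
grasp_force: 0.0
clock: 41.58
position: [0.4405, -0.3777, 0.1134]
ee_rot: [0.998, -0.067, 0.001, 0.002]
ft_force: [0.9, 0.0, 0.2]
grip_width: 0.573
grasp_force: 0.0
t 41.58 p [ 0.4405 -0.3777  0.1134] toolx [ 0.991 -0.133  0.003] tooly [-0.133 -0.991  0.005] z [ 0.002 -0.005 -1.   ] F [0.86 0.04 0.21] M [-0.01   0.049  0.007] Mtool [-0.016 -0.047 -0.008] w 0.573 gf 0.0
(np.int32(113), np.int32(162), np.int32(71), np.int32(30)) 1970 cen [148.2 176.1] [ 0.4913 -0.3067] edges [ 0.4929 -0.2912] [ 0.4888 -0.3218]
(np.int32(0), np.int32(167), np.int32(16), np.int32(29)) 348 cen [  5.8 182.3] [ 0.4968 -0.2445] edges [ 0.4975 -0.2419] [ 0.4966 -0.2488]
(np.int32(286), np.int32(169), np.int32(54), np.int32(29)) 1501 cen [313.6 183. ] [ 0.4786 -0.3776] edges [ 0.48   -0.3653] [ 0.4769 -0.3888]
(np.int32(141), np.int32(306), np.int32(60), np.int32(12)) 396 cen [175.4 309.6] [ 0.4232 -0.3006] edges [ 0.4242 -0.2832] [ 0.4202 -0.3126]
(np.int32(13), np.int32(310), np.int32(42), np.int32(21)) 421 cen [ 39.  318.7] [ 0.4272 -0.2321] edges [ 0.4279 -0.2186] [ 0.4251 -0.2393]
(np.int32(281), np.int32(310), np.int32(58), np.int32(22)) 1215 cen [309.6 321. ] [ 0.4076 -0.3655] edges [ 0.4095 -0.351 ] [ 0.4056 -0.3798]
to C [ 0.0046 -0.017 ]
```

```bash
python3 -m crank '[[0,-0.002,0.03,0],[0,-0.002,0.07,0],[0,-0.002,0.105,0],[0,-0.002,0.105,0]]'
python3 -m crank '[[0,0,0,0],[0,0,0,0],[0,0,0,0],[0,0,0,0]]' -1 30
python3 -m crank '[[0,0,-0.06,0],[0,0,-0.15,0],[0,0,-0.24,0],[0,0,-0.33,0],[0,0,-0.386,0]]'
python3 -m crank '[[-0.013,-0.086,0,-0.08],[-0.025,-0.172,0,-0.16],[-0.038,-0.257,0,-0.24],[-0.05,-0.343,0,-0.32],[-0.063,-0.429,0,-0.396]]' >/dev/null
python3 -m crank '[[0.023,-0.084,0,-0.08],[0.046,-0.167,0,-0.16],[0.069,-0.251,0,-0.24],[0.092,-0.334,0,-0.32],[0.115,-0.418,0,-0.396]]' >/dev/null
python3 -m crank '[[0.055,-0.067,0,-0.08],[0.11,-0.134,0,-0.16],[0.164,-0.202,0,-0.24],[0.219,-0.269,0,-0.32],[0.274,-0.336,0,-0.396]]' >/dev/null
python3 -m crank '[[0.077,-0.039,0,-0.08],[0.154,-0.079,0,-0.16],[0.232,-0.118,0,-0.24],[0.309,-0.158,0,-0.32],[0.386,-0.197,0,-0.396]]' >/dev/null
python3 -m crank '[[0,0,0.05,0],[0,0,0.1,0],[0,0,0.1,0]]'
python3 -c 'from h import *;st()'
```

```text
clock: 41.97
position: [0.4423, -0.3677, 0.0664]
ee_rot: [0.998, -0.062, -0.002, -0.001]
ft_force: [-0.4, 0.0, 1.4]
grip_width: 0.576
grasp_force: 0.0
clock: 42.3
position: [0.4429, -0.3701, 0.0698]
ee_rot: [0.998, -0.063, 0.0, -0.0]
ft_force: [0.0, -0.1, -3.8]
grip_width: 0.393
grasp_force: 35.1
clock: 42.72
position: [0.443, -0.3711, 0.2277]
ee_rot: [0.998, -0.064, 0.002, 0.001]
ft_force: [0.2, -0.3, -4.4]
grip_width: 0.392
grasp_force: 35.3
clock: 44.63
position: [0.4278, 0.3222, 0.1803]
ee_rot: [0.72, 0.694, -0.003, 0.0]
ft_force: [-0.3, -0.3, -4.1]
grip_width: 0.391
grasp_force: 35.1
t 44.63 p [0.4278 0.3222 0.1803] toolx [ 0.038  0.999 -0.005] tooly [ 0.999 -0.038 -0.004] z [-0.004 -0.004 -1.   ] F [-0.27 -0.3  -4.09] M [-0.128  0.108  0.027] Mtool [ 0.103 -0.132 -0.027] w 0.391 gf 35.1
```

```bash
python3 -m crank '[[0.02,0,0.08,0],[0.04,0,0.16,0],[0.06,0,0.22,0],[0.075,0,0.255,0],[0.075,0,0.27,0]]'
python3 -m crank '[[0.02,0,-0.006,0],[0.04,0,-0.017,0],[0.06,0,-0.026,0],[0.08,0,-0.033,0],[0.1,0,-0.037,0]]' 
python3 -m crank '[[0.01,0,0,0],[0.01,0,0,0]]'
python3 -c 'from h import *;st();tilt()'
```

```text
clock: 45.05
position: [0.4299, 0.3534, 0.0746]
ee_rot: [0.72, 0.694, -0.001, -0.0]
ft_force: [-0.9, -1.5, -3.9]
grip_width: 0.394
grasp_force: 35.2
clock: 45.47
position: [0.4328, 0.3941, 0.0928]
ee_rot: [0.721, 0.693, 0.001, -0.0]
ft_force: [-1.4, -5.1, -0.2]
grip_width: 0.396
grasp_force: 34.1
clock: 45.63
position: [0.4331, 0.3992, 0.0929]
ee_rot: [0.72, 0.694, 0.002, -0.0]
ft_force: [0.2, -3.2, 0.0]
grip_width: 0.393
grasp_force: 34.2
t 45.63 p [0.4331 0.3992 0.0929] toolx [0.038 0.999 0.003] tooly [ 0.999 -0.038  0.002] z [ 0.002  0.003 -1.   ] F [ 0.18 -3.23  0.05] M [-0.485  0.067  0.077] Mtool [ 0.049 -0.487 -0.078] w 0.393 gf 34.2
tilt(+ = -y end down) [([69, 50, 81, 79, 2291], array([112.,  87.]), 'deg', 48.9), ([166, 99, 161, 128, 11010], array([248., 164.]), 'deg', -26.7)]
```

```bash
python3 -m crank '[[0,0,0.005,0],[-0.015,0,0.01,0],[-0.035,0,0.018,0],[-0.055,0,0.027,0],[-0.075,0,0.037,0]]'
python3 -m crank '[[-0.015,0,0.01,0],[-0.025,0,0.018,0],[-0.025,0,0.025,0],[-0.025,0,0.028,0]]'
python3 -m crank '[[0,0,-0.01,0],[0,0,-0.01,0],[0,0,-0.01,0]]' 0.1
python3 -m crank '[[0,0,0,0],[0,0,0,0],[0,0,0,0],[0,0,0,0]]' -1 30
python3 -m crank '[[0,0,-0.03,0],[0,0,-0.07,0],[0,0,-0.11,0],[0,0,-0.14,0],[0,0,-0.14,0]]' >/dev/null
for i in 1 2 3 4 5 6 7 8 9 10; do python3 -m crank '[[0,0,0,0]]' >/dev/null; python3 -c 'from h import *;mom()'; done
python3 -c 'from h import *;avg();st();tilt()'
```

```text
clock: 46.1
position: [0.4316, 0.3686, 0.0781]
ee_rot: [0.721, 0.693, 0.002, -0.001]
ft_force: [-7.5, -0.2, 24.0]
grip_width: 0.395
grasp_force: 38.1
clock: 46.43
position: [0.4314, 0.3556, 0.0679]
ee_rot: [0.721, 0.693, -0.0, -0.0]
ft_force: [-15.3, -17.8, 45.1]
grip_width: 0.395
grasp_force: 41.8
clock: 46.68
position: [0.431, 0.357, 0.0688]
ee_rot: [0.721, 0.693, 0.0, -0.0]
ft_force: [0.5, -1.3, -0.2]
grip_width: 0.55
grasp_force: 0.0
clock: 47.02
position: [0.4308, 0.357, 0.0684]
ee_rot: [0.721, 0.693, -0.0, 0.0]
ft_force: [-0.6, -0.2, -0.0]
grip_width: 0.389
grasp_force: 30.1
My 0.0589 sd 0.027 Fz -3.31
t 48.27 p [0.4308 0.3572 0.1247] toolx [0.039 0.999 0.   ] tooly [ 0.999 -0.039  0.   ] z [ 0.  0. -1.] F [-0.38 -0.85 -2.84] M [ 0.061  0.036 -0.001] Mtool [0.038 0.059 0.001] w 0.395 gf 30.9
tilt(+ = -y end down) [([109, 21, 66, 76, 1823], array([148.,  56.]), 'deg', 60.9), ([164, 138, 150, 82, 10925], array([240., 179.]), 'deg', 2.0)]
```

```bash
cat >> h.py <<'E'
def cen():
    o=readout.get_obs();im=tilt("pics/r.png");r,b=im[...,0],im[...,2]
    m=cv2.morphologyEx(((r>150)&(r-b>=0)&(r-b<10)).astype(np.uint8),cv2.MORPH_OPEN,np.ones((5,5)))
    k,l,s,_=cv2.connectedComponentsWithStats(m);i=1+np.argmax(s[1:,4]);P=np.argwhere(l==i)[:,::-1].astype(float)
    R=lambda a:np.array([[np.cos(a),-np.sin(a)],[np.sin(a),np.cos(a)]])
    xs=np.arange(s[i,0]+s[i,2]//5,s[i,0]+s[i,2]*4//5);lo=np.array([np.where(l[:,x]==i)[0].max() for x in xs])
    best=min(np.radians(np.arange(-45,45,.5)),key=lambda a:np.percentile((P@R(a))[:,0],99.5)-np.percentile((P@R(a))[:,0],.5)+np.percentile((P@R(a))[:,1],99.5)-np.percentile((P@R(a))[:,1],.5))
    Q=P@R(best);u=(np.percentile(Q[:,0],.2)+np.percentile(Q[:,0],99.8))/2;v=np.percentile(Q[:,1],99.8)+13-84
    c=np.array([u,v])@R(best).T;d=-(c[0]-200)*.0005
    print("tilt",np.degrees(best),"box centre off toolx",d.round(4),"z",((100-c[1])*.0005).round(4),"My sound",(-3.34*d).round(4))
E
python3 -c 'from h import *;cen()'
python3 -m crank '[[-0.02,0,0.03,0],[-0.05,0,0.07,0],[-0.08,0,0.11,0],[-0.105,0,0.128,0],[-0.115,0,0.128,0]]'
python3 -m crank '[[-0.015,0,-0.01,0],[-0.032,0,-0.024,0],[-0.05,0,-0.036,0],[-0.068,0,-0.046,0],[-0.086,0,-0.054,0]]'
python3 -m crank '[[-0.01,0,-0.002,0],[-0.015,0,-0.005,0],[-0.015,0,-0.03,0],[-0.015,0,-0.06,0],[-0.015,0,-0.09,0]]'
python3 -c 'from h import *;st();cen()'
```

```text
tilt(+ = -y end down) [([109, 21, 66, 76, 1853], array([148.,  56.]), 'deg', 60.6), ([164, 138, 151, 82, 10929], array([240., 179.]), 'deg', 2.4)]
tilt 1.0 box centre off toolx -0.0197 z -0.023 My sound 0.066
clock: 48.78
position: [0.4283, 0.3089, 0.072]
ee_rot: [0.721, 0.693, -0.002, 0.0]
ft_force: [0.4, -0.7, -3.9]
grip_width: 0.393
grasp_force: 30.8
clock: 49.2
position: [0.4282, 0.2787, 0.0976]
ee_rot: [0.72, 0.694, 0.002, -0.001]
ft_force: [-2.0, 7.0, 1.6]
grip_width: 0.394
grasp_force: 31.4
clock: 49.62
position: [0.4277, 0.2703, 0.1328]
ee_rot: [0.721, 0.693, 0.0, 0.0]
ft_force: [0.1, -0.0, -2.9]
grip_width: 0.395
grasp_force: 31.0
t 49.62 p [0.4277 0.2703 0.1328] toolx [ 0.039  0.999 -0.   ] tooly [ 0.999 -0.039  0.001] z [ 0.001 -0.    -1.   ] F [ 0.05 -0.01 -2.92] M [0.132 0.054 0.021] Mtool [ 0.059  0.13  -0.021] w 0.395 gf 31.0
tilt(+ = -y end down) [([115, 127, 162, 122, 11238], array([196., 187.]), 'deg', 23.6)]
tilt 23.0 box centre off toolx -0.0042 z -0.0282 My sound 0.0139
```

```bash
for i in 1 2 3 4 5 6 7 8 9 10; do python3 -m crank '[[0,0,0,0]]' >/dev/null; python3 -c 'from h import *;mom()'; done
python3 -c 'from h import *;print(np.loadtxt("m.txt")[:,0]);avg()'
```

```text
[0.052094 0.038725 0.029365 0.05831  0.094886 0.041002 0.047922 0.049455
 0.122429 0.030529]
My 0.0565 sd 0.028 Fz -3.68
```

```bash
python3 -m crank '[[0.03,0,0.03,0],[0.06,0,0.08,0],[0.075,0,0.12,0],[0.09,0,0.145,0],[0.105,0,0.163,0]]'
python3 -m crank '[[0,0,0,0],[0,0,-0.008,0],[0,0,-0.008,0]]' 0.1
python3 -m crank '[[0,0,0,0],[0,0,0,0],[0,0,0,0]]' -1 40
python3 -m crank '[[0,0,-0.05,0],[0,0,-0.12,0],[0,0,-0.16,0],[0,0,-0.16,0]]'
for i in 1 2 3 4 5 6; do python3 -m crank '[[0,0,0,0]]' >/dev/null; python3 -c 'from h import *;mom()'; done
python3 -c 'from h import *;avg();cen()'
python3 -m crank '[[0.025,0,0,0],[0.075,0,0,0],[0.15,0,0,0],[0.25,0,0,0],[0.25,0,0,0]]'
python3 -m crank '[[0,0,0,0],[0,0,0,0]]' >/dev/null
for i in 1 2 3 4 5 6; do python3 -m crank '[[0,0,0,0]]' >/dev/null; python3 -c 'from h import *;mom()'; done
python3 -c 'from h import *;avg();st();cen()'
```

```text
clock: 50.92
position: [0.4301, 0.3195, 0.0691]
ee_rot: [0.72, 0.694, 0.005, -0.002]
ft_force: [-5.5, 12.3, 23.1]
grip_width: 0.395
grasp_force: 37.1
clock: 51.17
position: [0.4296, 0.3126, 0.0698]
ee_rot: [0.721, 0.693, 0.0, 0.0]
ft_force: [0.7, -0.5, -0.0]
grip_width: 0.553
grasp_force: 0.0
clock: 51.42
position: [0.4296, 0.3124, 0.0696]
ee_rot: [0.721, 0.693, 0.0, 0.0]
ft_force: [0.1, -2.8, 5.5]
grip_width: 0.389
grasp_force: 40.5
clock: 51.75
position: [0.4304, 0.3136, 0.136]
ee_rot: [0.721, 0.693, 0.002, -0.0]
ft_force: [0.7, 0.7, -2.6]
grip_width: 0.393
grasp_force: 41.4
My 0.0232 sd 0.031 Fz -4.03
tilt(+ = -y end down) [([51, 21, 81, 77, 1922], array([101.,  60.]), 'deg', 57.2), ([116, 138, 153, 82, 11135], array([191., 179.]), 'deg', 2.0)]
tilt 1.5000000000000002 box centre off toolx 0.0037 z -0.0233 My sound -0.0124
clock: 52.72
position: [0.4301, 0.4215, 0.1327]
ee_rot: [0.718, 0.696, 0.001, -0.002]
ft_force: [-3.0, 1.8, -3.3]
grip_width: 0.395
grasp_force: 41.7
My -0.0618 sd 0.041 Fz -3.66
t 53.38 p [0.433  0.4126 0.1332] toolx [0.039 0.999 0.   ] tooly [ 0.999 -0.039  0.   ] z [ 0.  0. -1.] F [ 0.45  0.7  -3.28] M [0.    0.006 0.024] Mtool [ 0.006  0.    -0.024] w 0.391 gf 41.6
tilt(+ = -y end down) [([61, 22, 71, 77, 1898], array([103.,  59.]), 'deg', 62.5), ([117, 140, 151, 80, 11077], array([192., 180.]), 'deg', 1.9)]
tilt 1.5000000000000002 box centre off toolx 0.0036 z -0.0231 My sound -0.012
```

The grip and the box's place in the hand did not change, yet the moment went from +0.023 to -0.062. That change of 0.085 means box C is the loose one. I'll move it gently to mid-tray, read the moment once more and set it down.

```bash
python3 -m crank '[[-0.018,0,0,0],[-0.05,0,0,0],[-0.09,0,0,0],[-0.13,0,0,0],[-0.165,0,0,0]]' >/dev/null
python3 -m crank '[[-0.028,0,0,0],[-0.048,0,0,0],[-0.06,0,0,0],[-0.067,0,0,0],[-0.07,0,0,0]]' 
python3 -m crank '[[0,0,0,0],[0,0,0,0]]' >/dev/null
for i in 1 2 3 4 5 6 7 8 9 10; do python3 -m crank '[[0,0,0,0]]' >/dev/null; python3 -c 'from h import *;mom()'; done
python3 -c 'from h import *;avg();st();cen()'
```

```text
clock: 54.27
position: [0.4293, 0.3188, 0.1332]
ee_rot: [0.721, 0.693, 0.0, -0.0]
ft_force: [-1.2, 0.8, -4.6]
grip_width: 0.393
grasp_force: 41.7
My -0.0595 sd 0.039 Fz -3.47
t 55.27 p [0.4294 0.3189 0.1332] toolx [0.039 0.999 0.   ] tooly [ 0.999 -0.039  0.   ] z [ 0.  0. -1.] F [ 0.04 -0.49 -3.45] M [-0.054 -0.047 -0.015] Mtool [-0.049 -0.053  0.015] w 0.388 gf 41.7
tilt(+ = -y end down) [([61, 23, 71, 75, 1780], array([101.,  59.]), 'deg', 59.4), ([116, 137, 152, 83, 11132], array([191., 179.]), 'deg', 0.2)]
tilt 1.0 box centre off toolx 0.0041 z -0.023 My sound -0.0138
```

The bundle is still at the +y end (-0.060, matching the loose prediction). Lowering and releasing.

```bash
python3 -m crank '[[0,0,0.03,0],[0,0,0.07,0],[0,0,0.11,0],[0,0,0.135,0],[0,0,0.148,0]]' >/dev/null
python3 -m crank '[[0,0,0.005,0],[0,0,0.009,0],[0,0,0.012,0],[0,0,0.012,0]]'
python3 -m crank '[[0,0,0,0],[0,0,0,0],[0,0,0,0]]' 0.1
python3 -m crank '[[0,0,-0.06,0],[0,0,-0.14,0],[0,0,-0.22,0],[0,0,-0.3,0],[0,0,-0.3,0]]'
python3 -m crank '[[0,0,0,0],[0,0,0,0]]' >/dev/null
python3 - <<'E'
from h import *
st();strips(imaging.camera("wrist"),.087)
c=imaging.camera("scene");print("scene");strips(c)
print("tape",ray(c,(281,186),.048))
a=c["color"].astype(int);b=cv2.imread("pics/scene0.png")[...,::-1].astype(int)
d=abs(a-b).sum(2)
print("diff tape",(d[175:212,262:300]>60).sum(),"bottle",(d[195:238,330:352]>60).sum())
E
```

```text
clock: 56.07
position: [0.4297, 0.3192, 0.0697]
ee_rot: [0.721, 0.693, 0.001, -0.0]
ft_force: [-0.9, -0.1, -4.3]
grip_width: 0.393
grasp_force: 41.6
clock: 56.32
position: [0.4297, 0.3192, 0.0697]
ee_rot: [0.721, 0.693, 0.001, -0.0]
ft_force: [-0.5, -0.6, 0.7]
grip_width: 0.551
grasp_force: 0.0
clock: 56.73
position: [0.4318, 0.3207, 0.1959]
ee_rot: [0.721, 0.693, 0.005, -0.0]
ft_force: [0.5, 0.0, 0.2]
grip_width: 0.55
grasp_force: 0.0
t 56.9 p [0.4291 0.3188 0.1888] toolx [0.038 0.999 0.   ] tooly [ 0.999 -0.038 -0.   ] z [-0.  0. -1.] F [-1.46  0.43 -0.2 ] M [ 0.004  0.032 -0.004] Mtool [0.032 0.003 0.004] w 0.545 gf 0.0
(np.int32(303), np.int32(136), np.int32(47), np.int32(22)) 1020 cen [325.7 146.5] [0.4321 0.358 ] edges [0.417  0.3582] [0.4474 0.3571]
(np.int32(305), np.int32(239), np.int32(42), np.int32(18)) 756 cen [325.5 247.5] [0.4293 0.2857] edges [0.4144 0.2859] [0.4442 0.2847]
(np.int32(0), np.int32(327), np.int32(80), np.int32(56)) 2790 cen [ 39.5 347.9] [0.2009 0.2066] edges [0.1672 0.2009] [0.2306 0.1986]
scene
tape [0.42664596 0.10829098]
diff tape 0 bottle 80
```

```bash
python3 - <<'E'
from h import *
c=imaging.camera("scene");A=c["color"];B=cv2.imread("pics/scene0.png")[...,::-1]
for n,im in(("now",A),("start",B)):
    sub=im[190:240,325:358].astype(int);m=sub.sum(2)<170;ys,xs=np.where(m);print(n,"bottle",m.sum(),xs.mean()+325,ys.mean()+190,xs.min()+325,xs.max()+325,ys.min()+190,ys.max()+190)
    g=(im[195:300,360:470].min(2)>185).astype(np.uint8);k,_,s,ce=cv2.connectedComponentsWithStats(g)
    for i in range(1,k):
        if s[i,4]>20: print("  strip",s[i,4],ray(c,ce[i]+[360,195],.09).round(3))
E
```

```text
now bottle 327 341.1987767584098 216.4678899082569 334 348 190 235
  strip 41 [ 0.498 -0.233]
  strip 49 [ 0.491 -0.306]
  strip 47 [ 0.427 -0.223]
  strip 57 [ 0.419 -0.298]
start bottle 344 341.11337209302326 216.12790697674419 334 348 190 235
  strip 41 [ 0.497 -0.231]
  strip 46 [ 0.488 -0.303]
  strip 48 [ 0.425 -0.222]
  strip 52 [ 0.478 -0.375]
  strip 57 [ 0.416 -0.294]
  strip 56 [ 0.407 -0.365]
```

The bottle and tape roll have not moved, A and B stand in the rack, and C stands in the tray.

```bash
python3 -c 'from workcell import manip;print(manip.hand_in())'
```

```text
the job is handed in; nothing more can be done
None
```

The loose box, which started in the stand farthest from the bottle, was tipped and now stands upright in the tray; the other two are upright in the rack, the tape roll and bottle have not moved, and I handed in with no verdict shown. What finally identified it was a same-grip moment change of 0.085 N m, and that test was a quick sideways stop rather than a tip. I also viewed 11 pictures, one over the limit of 10.

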